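# Roll the castor caddy into its bench bay and bed it on the sprung stop

### The arm

A 6-joint arm with a two-finger parallel gripper is mounted at the origin on the work surface. World frame = base frame: x ahead of the robot, y to its left, z up, the work surface at z = 0. Lengths are in m, angles in rad, forces in N, time in s.
With the tool pointing down it reaches from about 0.3 to 0.75 m from the base axis. Payload 8.5 kg.
Tool frame: the origin (TCP) lies midway between the tips of the shut fingers; the grasp point (between the pads) lies 19 mm behind it; x points along the fingers, y is the direction in which the jaws open and shut, and the axes are right-handed (so a half turn about x gives the same grasp; the last joint's range is limited). The gripper opens to 88 mm and grips with 3 to 60 N. Pads are 18 mm wide; open, the fingers measure 123 mm over their backs; the gripper's body (75 mm by 187 mm) begins 45 mm behind the grasp point.
Start: joints at [-1.444, 0.381, 1.297, -0, 1.464, -0.215], TCP at [0.184, -0.518, 0.239] pointing down, gripper open.
Joint ranges: [-3.11, 3.11], [-0.89, 2.33], [0.22, 2.48], [-1.42, 4.56], [0.17, 2.85], [-2.88, 2.88]. Speed limits (rad/s): [2.39, 2.39, 3.14, 3.14, 3.14, 3.14].

### API

Orientations are given as a rotation vector (axis times angle).
In Python, from plant import status, cams, ctrl gives the robot as it stands.
- The arm moves only by the tool servo_tool, never from a script. Its arguments are lists of equal length, an entry for each row: "claw": the closure, from -1 (fully open) to 1 (shut), so that 0 is half open; "translation": the shift along the tool's x, y, z as a fraction of full scale, a list of three; "turn": the turn, a rotation vector about the tool's x, y, z as a fraction of full scale, a list of three. In form: {"claw": [claw, ...], "translation": [[dx, dy, dz], ...], "turn": [[rx, ry, rz], ...]}. A call has 1 to 5 rows; each row is the pose to reach, as a shift and turn from the pose commanded when the call began, along the tool's axes at that moment, turning the shorter way round; what a row does not reach only later rows make up. Full scale, the value 1, is 0.08 m for a shift and 2 pi rad for a turn. A row lasts 1/12 s, in which the tool goes at most 41.7 mm and 7.16 degrees, less where a joint would pass 70% of its speed; a pose out of reach is approached as far as the arm can. A call with a number of a shift or a turn outside -1 to 1 is refused whole. A call with a gripper value outside its range is refused whole. The fingers move at their own pace and stop on an object; "newtons" is the grip in N (left out, the last holds). Time passes only in rows, so rows that repeat a pose let the fingers close. It gives the time, the measured TCP pose, the force and the opening at its end, in the units of the state.
- status.get_state(): the state, without advancing time (a new reading comes with each control period).
- cams.grab_frame(name): name is "side" or "top"; returns a dict with "pixels" (420x560x3 uint8, red, green, blue), "fx", "fy", "cx", "cy" (pixels), "R" (3x3) and "t" (3): a world point X has camera coordinates R X + t. Camera axes: x right, y down, z forward; pixel columns grow to the right and rows downward; lengths in m; the calibration is good to about 2 mm. A picture is of the moment at which its call begins. There is no depth.
- ctrl.sign_off(): hands the job in, once; it reports no verdict.
The state is a dict: "time": time; "qpos": joint angles; "joint_velocities": joint speeds; "effort": joint torques, N m; "tool_pos": TCP position; "tcp_rot": TCP orientation; "ft_force": force on the tool from outside, world axes, zero at the start; "torque": the same for the moment, N m; "gripper_width": finger opening in m.
Only numpy, scipy, OpenCV 4.12 (cv2) and the standard library are available. Lean on these libraries where they do the work, as an engineer would, in place of code of your own. Each camera call takes 0.05 s, during which the arm holds its last target.

### The job

Roll the little disc caddy forwards until both its swivel castors trail straight while it is still outside the bay, then steer it in between the two rails, front end first. The end stop is clamped in a different place each time, so feel for it: without ramming anything, press the caddy's front firmly into the sprung pad, about two thirds of its stroke, for half a second, then let go and leave it standing straight with the pad resting against it. Keep its wheels on the bench and leave the loose cutting disc and the flat offcut on its far side where they lie.

Things in the scene. Friction and masses are not known exactly. Their poses are not given: they have to be found in the camera images.
- caddy: Grey steel tray caddy with a stack of discs (86 mm high). Origin: on the bench under the middle of the tray; x forwards (swivel-castor end), y left, z up. Tray 130 (x) x 96 mm, walls from 34 to 64 mm high, front wall at x = +65 mm. Four 28 mm wheels. Mass 0.7 to 1.1 kg; it takes about 1.2 N to roll and stays where it is left.
- caddy_axle (a point): Middle of the caddy's fixed rear axle, 45 mm behind its origin and 14 mm above the bench; axes as the caddy's. The two fixed wheels (y = +-34 mm) only roll along x, so the caddy turns about this point, like a shopping trolley.
- caddy_bar (a point): Middle of the caddy's push handle: a level round steel bar, 12 mm thick, 100 mm long along the caddy's y, 78 mm above the bench and 97 mm behind the caddy's origin, on two thin struts that join it at y = +-41 mm. 26 mm of free space between bar and tray; open from above and behind. Axes as the caddy's.
- stop_spring (a point): A fixed point on the stop's foot, 12 mm above the bench, 225 mm inside the mouth, listed to describe the pad's spring: 12 mm stroke at 0.6 N/mm; 0.6 N at first touch, 4 N at 5.7 mm, 7.8 N bottomed, then rigid. Bedded means 4 N or more on the pad, kept for half a second. Let go, the caddy rolls back a few mm and the pad stays in touch with it.
- castor_left (a joint): Swivel angle of the left front castor, rad: 0 = trailing straight (wheel behind its pivot), positive counter-clockwise seen from above. Pivot at caddy x = +52, y = +32 mm, wheel 12 mm from it; it swings to trail within some 40 to 60 mm of straight forward rolling.
- castor_right (a joint): Swivel angle of the right front castor, rad; the same, at y = -32 mm.
- bay: Parking bay fixed to the bench: two parallel steel rails, 46 mm high, 175 mm long, 114 mm apart inside (the caddy has 9 mm to spare each side), with flared lead-ins. Origin: on the bench at the middle of the mouth, where the parallel part begins; x inwards along the rails, y left, z up. The flares reach out to x = -37 mm, opening to 150 mm. Over 20 N on rails or stop is ramming.
- stop: End stop closing the bay. Origin: on the bench under its fixed foot, 225 mm inside the mouth on the middle line; axes as the bay's. On it a slide, clamped in a different place each time, carries a sprung black rubber pad facing the mouth, 60 mm wide, 40 to 62 mm above the bench. The free pad face stands 120 to 150 mm inside the mouth: this is not measured, so see it or feel it.
- disc_a: Bystander: reddish cutting disc lying flat, 100 mm across, 4 mm thick, beside the path to the bay, on the side away from the robot. Origin: centre of its underside.
- offcut: Bystander: loose flat bare metal offcut, 110 x 70 x 8 mm, beside the bay, on the side away from the robot. Origin: centre of its underside.
Mind the look-alikes: they are no part of the job. Leave any yellow look-alike of the caddy alone.

How it is judged:
By the outcome, as a careful person would: the job done as asked, in the order asked, and still so for the second after the job is handed in, with the robot touching nothing.
It also fails if it takes over 72 s, if anything falls off the work surface, if the arm or the gripper's body presses on something with over 40 N, if the wrist force passes 120 N, or if a joint passes its speed limit or range.

## Working session

There is one attempt and no reset: what is moved stays moved. The work goes in short steps, Python scripts to look and compute and a tool call to move; the robot and the scene stay as the last step left them, time stands still between calls to the robot, and variables do not carry over. Pictures are saved under pics/ and viewed, and the job is handed in when it is done.

Besides the shell and the picture viewer there is one more tool, called after ">>>" as name(argument=value, ...) on one line, values as JSON. servo_tool: Moves the arm, as the interface text tells. Its arguments: {"type":"object","properties":{"claw":{"type":"array"},"translation":{"type":"array"},"turn":{"type":"array"},"newtons":{"type":"number"}},"required":["claw","translation","turn"]}

```bash
ls; mkdir -p pics
python3 - <<'E'
from plant import status, cams
import cv2
s=status.get_state()
for k,v in s.items(): print(k,v)
for n in("side","top"):
    f=cams.grab_frame(n); cv2.imwrite(f"pics/{n}0.png",cv2.cvtColor(f["pixels"],cv2.COLOR_RGB2BGR))
    print(n,f["fx"],f["fy"],f["cx"],f["cy"],f["R"],f["t"])
E
```

```text
pics
time 0.0
qpos [-1.44428338e+00  3.81193548e-01  1.29825346e+00 -4.80766422e-06
  1.46360874e+00 -2.15324142e-01]
joint_velocities [ 0.00123094 -0.0025386  -0.00083561  0.00114315 -0.0001678   0.00032919]
effort [ 1.07008705e-04 -4.37933600e+01 -2.24555790e+01  7.13267131e-02
  3.52219830e-02 -8.18602052e-05]
tool_pos [ 0.18431776 -0.51789576  0.23814155]
tcp_rot [ 2.03649851  0.35300521 -2.03637416]
ft_force [ 0.15394155 -0.42429714 -0.14898398]
torque [ 0.05835728  0.05569694 -0.00791157]
gripper_width 0.0881902132628133
side 409.8106333482575 409.8106333482575 279.2381038334772 210.47252762483305 [[-0.96888822 -0.24673767  0.0193944 ]
 [-0.20228868  0.74431907 -0.63644985]
 [ 0.14260054 -0.62057203 -0.77107421]] [0.56732814 0.19496377 1.02509697]
top 389.9054440355819 389.9054440355819 286.15671333116114 206.34339625098752 [[ 0.00797398 -0.99994354 -0.00702343]
 [-0.98481992 -0.00663507 -0.1734523 ]
 [ 0.17339591  0.00829992 -0.98481723]] [-0.0592473   0.59618075  0.97372059]
```

View pics/side0.png

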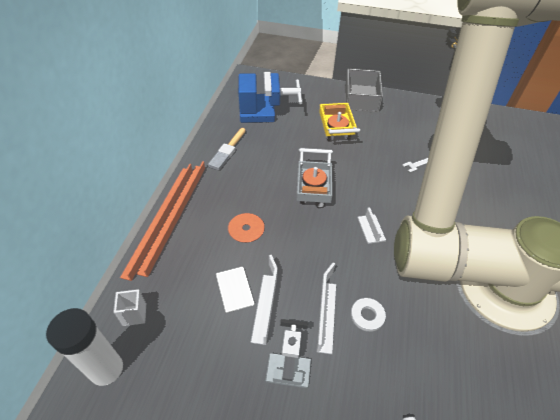

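View pics/top0.png

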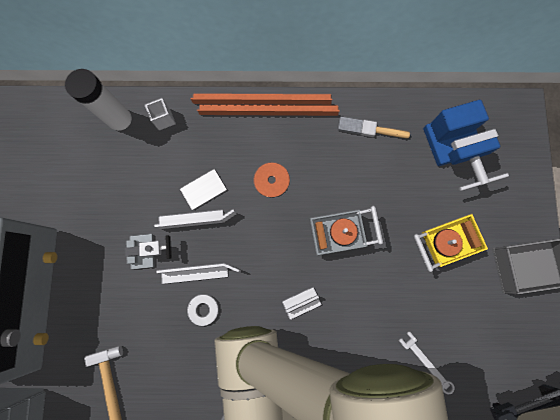

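Candidates for the caddy in the top view are the grey tray with discs at (345,233), the yellow look-alike at (452,242) and the empty grey tray at (535,268). I choose the grey one with the bar at (375,228). I'll check it in a crop.

Run:
```python
import cv2
t=cv2.imread("pics/top0.png"); s=cv2.imread("pics/side0.png")
cv2.imwrite("pics/c1.png",cv2.resize(t[190:275,290:400],None,fx=7,fy=7,interpolation=cv2.INTER_CUBIC))
cv2.imwrite("pics/c2.png",cv2.resize(t[195:295,115:250],None,fx=5.9,fy=5.9,interpolation=cv2.INTER_CUBIC))
cv2.imwrite("pics/c3.png",cv2.resize(s[140:215,280:355],None,fx=8,fy=8,interpolation=cv2.INTER_CUBIC))
```

```text
(no output)
```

View pics/c1.png

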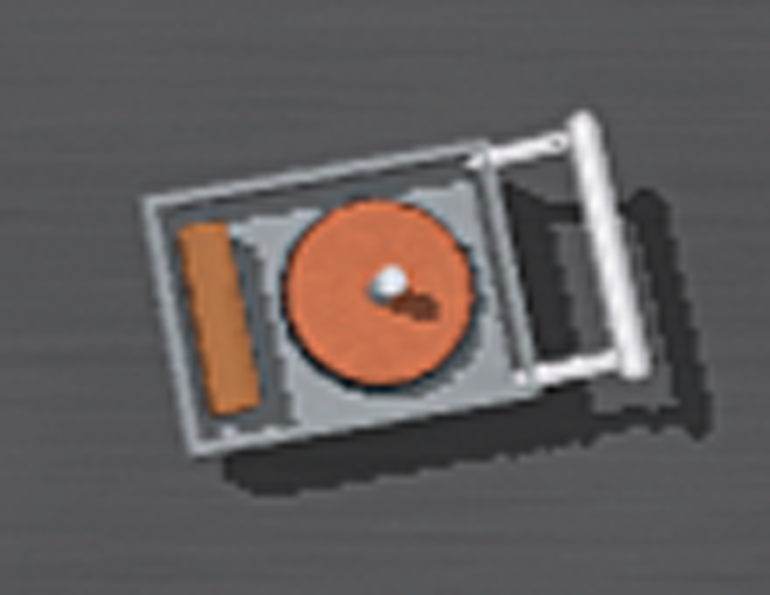

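View pics/c2.png

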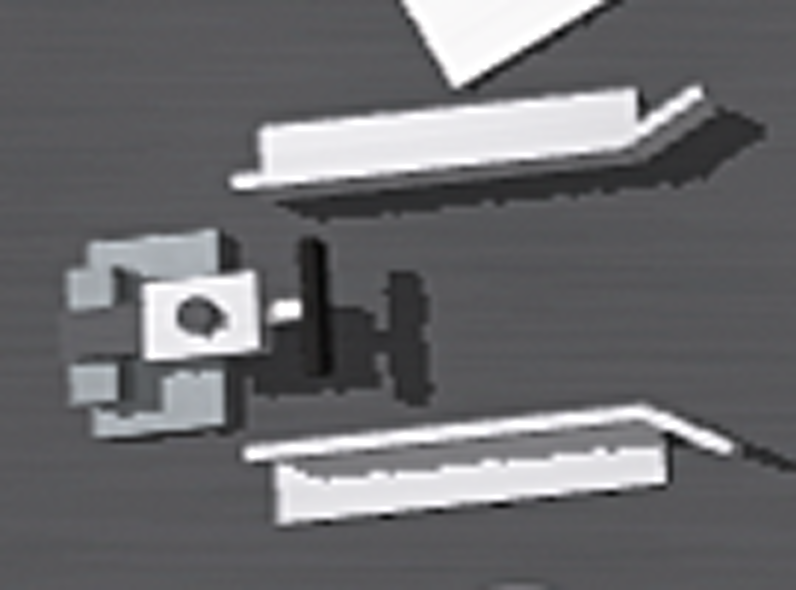

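View pics/c3.png

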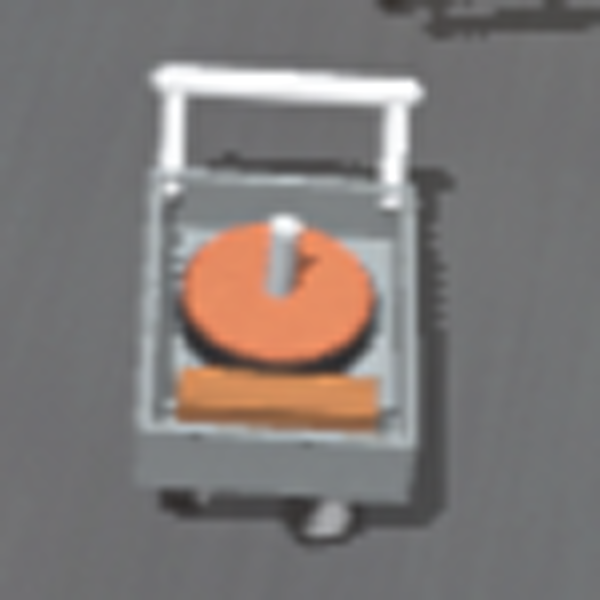

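```bash
cat > h.py <<'E'
import numpy as np, cv2
from plant import status, cams
from scipy.spatial.transform import Rotation as Ro
from scipy.optimize import least_squares
def proj(f,X):
    c=np.asarray(X)@f["R"].T+f["t"]; return np.c_[f["fx"]*c[:,0]/c[:,2]+f["cx"],f["fy"]*c[:,1]/c[:,2]+f["cy"]]
def unproj(f,px,z):
    px=np.atleast_2d(px); d=np.c_[(px[:,0]-f["cx"])/f["fx"],(px[:,1]-f["cy"])/f["fy"],np.ones(len(px))]@f["R"]
    o=-f["R"].T@f["t"]; return o+d*((z-o[2])/d[:,2])[:,None]
def fitpose(f,px,L,p0=(0.45,0,1.6)):
    L=np.asarray(L)
    def W(p): c,s=np.cos(p[2]),np.sin(p[2]); return np.c_[p[0]+c*L[:,0]-s*L[:,1],p[1]+s*L[:,0]+c*L[:,1],L[:,2]]
    r=least_squares(lambda p:(proj(f,W(p))-px).ravel(),p0)
    return r.x,r.fun
CAD=[[.065,.048,.064],[.065,-.048,.064],[-.065,-.048,.064],[-.065,.048,.064],[-.097,-.05,.084],[-.097,.05,.084]]
E
python3 - <<'E'
from h import *
f=cams.grab_frame("top")
print("cam",-f["R"].T@f["t"])
px=np.array([[195,455],[147,200],[487,143],[537,390],[583,118],[637,372]])/7+[290,190]
p,r=fitpose(f,px,CAD); print("caddy",p,r.round(1))
g=lambda a:np.array(a)/5.9+[115,195]
for n,a in(("up",[[232,183],[632,153],[700,92]]),("lo",[[245,455],[645,409],[730,448]])):
    print(n,unproj(f,g(a),.046))
print("pad",unproj(f,g([[327,240],[330,375],[302,240],[305,375]]),.062))
print("disc, offcut",unproj(f,[[271,180],[203,189]],0.004))
E
```

```text
cam [ 0.41876395 -0.06337006  1.06192961]
caddy [ 0.52781501 -0.19018408  1.752081  ] [-0.6  0.2 -0.7 -0.2  0.1 -0.7  0.6  0.6 -0.1 -1.3  0.7  1.2]
up [[0.54279216 0.29133166 0.046     ]
 [0.55752248 0.11339724 0.046     ]
 [0.58529689 0.08390365 0.046     ]]
lo [[0.42339326 0.27766579 0.046     ]
 [0.44461704 0.10358051 0.046     ]
 [0.42808169 0.06587478 0.046     ]]
pad [[0.51610372 0.2425058  0.062     ]
 [0.45768173 0.23772477 0.062     ]
 [0.51602415 0.25344221 0.062     ]
 [0.45759854 0.24855005 0.062     ]]
disc, offcut [[ 0.67935053 -0.01158547  0.004     ]
 [ 0.65244992  0.17720826  0.004     ]]
```

Run:
```python
import cv2
s=cv2.imread("pics/side0.png")
cv2.imwrite("pics/c4.png",cv2.resize(s[250:390,225:365],None,fx=5,fy=5,interpolation=cv2.INTER_CUBIC)[:600])
```

```text
(no output)
```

View pics/c4.png

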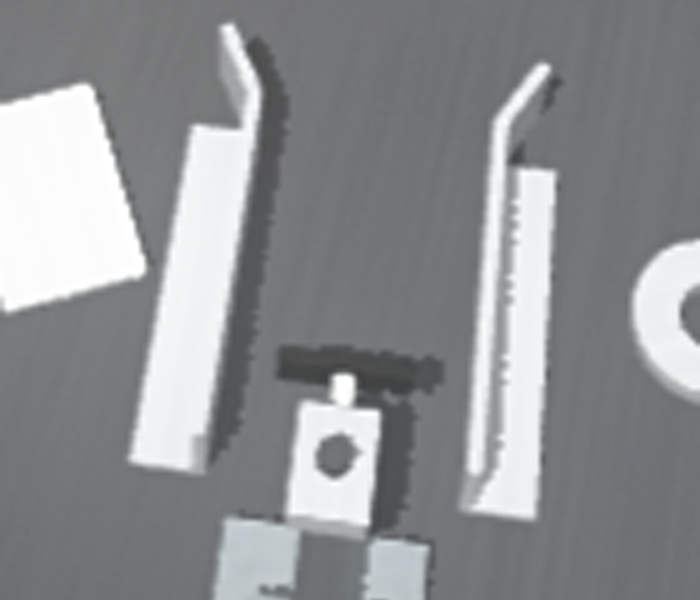

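Run:
```python
from h import *
F={n:cams.grab_frame(n) for n in("side","top")}
f=F["side"]
g=lambda a:np.array(a)/5+[225,250]
print("far",unproj(f,g([[262,85],[207,435],[237,25]]),.046)); print("near",unproj(f,g([[493,120],[468,472],[541,63]]),.046))
h=lambda a:np.array(a)/8+[280,140]
px=h([[413,437],[137,432],[155,172],[410,183],[155,78],[422,92]])
# front-left is near the robot = image right
p,r=fitpose(f,px,CAD); print("caddy side",p,r.round(1))
print("pad",unproj(f,g([[282,348],[440,360]]),.062))
# joint bay fit: inner knees and rail ends
pt=np.array([[632,157],[232,187],[645,406],[245,450]])/5.9+[115,195]
ps=g([[262,85],[207,435],[493,120],[468,472]])
L=np.array([[0,-.057,.046],[.175,-.057,.046],[0,.057,.046],[.175,.057,.046]])
def W(p): c,s=np.cos(p[2]),np.sin(p[2]); return np.c_[p[0]+c*L[:,0]-s*L[:,1],p[1]+s*L[:,0]+c*L[:,1],L[:,2]]
for w in((1,1),(1,0),(0,1)):
    r=least_squares(lambda p:np.r_[w[0]*(proj(F["top"],W(p))-pt).ravel(),w[1]*(proj(f,W(p))-ps).ravel()],(.5,.1,1.67)); print(w,r.x,r.fun.round(1))
```

```text
far [[0.56178062 0.11508329 0.046     ]
 [0.54080288 0.29176168 0.046     ]
 [0.58248464 0.08462594 0.046     ]]
near [[0.44922342 0.10532168 0.046     ]
 [0.42839785 0.27910901 0.046     ]
 [0.43212698 0.06734859 0.046     ]]
caddy side [ 0.52971625 -0.18752083  1.75191606] [ 0.5  1.5  0.  -0.1 -0.4 -0.3  0.2  0.3 -0.3 -1.   0.1 -0.7]
pad [[0.51776174 0.25191535 0.062     ]
 [0.44983561 0.23972034 0.062     ]]
(1, 1) [0.50310025 0.11031306 1.67857751] [-1.1 -1.5  0.3  0.  -0.2 -0.2 -0.1 -0.8  0.7  0.6  0.1 -0.6  1.2 -0.1
  0.4 -0.3]
(1, 0) [0.50086696 0.10943937 1.67176567] [-0.7 -0.7  0.7  0.4 -0.1  0.7  0.  -0.4  0.   0.   0.  -0.   0.  -0.
  0.  -0. ]
(0, 1) [0.50494084 0.11103924 1.68506489] [-0.  -0.  -0.  -0.  -0.  -0.  -0.  -0.  -0.2  0.9 -0.3 -0.3  0.4 -0.2
  0.1 -0.3]
```

```bash
cat >> h.py <<'E'
def rel(target,yaw,s=None):
    """fractions from current pose to TCP target, tool x down, tool y at world yaw (or +pi)"""
    s=s or status.get_state(); R=Ro.from_rotvec(s["tcp_rot"]); p=np.array(s["tool_pos"])
    best=None
    for a in(yaw,yaw+np.pi):
        y=np.array([np.cos(a),np.sin(a),0]); x=np.array([0,0,-1.]); z=np.cross(x,y)
        T=Ro.from_matrix(np.c_[x,y,z]); w=(R.inv()*T).as_rotvec()
        if best is None or np.linalg.norm(w)<np.linalg.norm(best): best=w
    t=R.inv().apply(np.array(target)-p)
    print("trans",(t/.08).round(3),"turn",(best/2/np.pi).round(4),"mm",(t*1000).round(1),"deg",np.degrees(best).round(2))
    return t/.08,best/2/np.pi
BAY=np.array([.5031,.1103]); BY=1.6786
def bardir(y): return np.array([np.cos(y),np.sin(y)])
def pose2bay(o,y):
    d=bardir(BY); l=np.array([-d[1],d[0]]); r=np.array(o)-BAY; return r@d,r@l,y-BY
E
python3 - <<'E'
from h import *
s=status.get_state(); print(Ro.from_rotvec(s["tcp_rot"]).as_matrix().round(3))
o=np.array([.5287,-.1888]);y=1.752
b=o-.097*bardir(y); print(b)
rel([b[0],b[1],.17],y)
rel([b[0],b[1],.060],y)
E
```

```text
[[-0.     0.335 -0.942]
 [ 0.001 -0.942 -0.335]
 [-1.    -0.001 -0.   ]]
[ 0.54618073 -0.28421187]
trans [ 0.857 -1.237 -5.241] turn [ 0.0256 -0.      0.0001] mm [  68.6  -99.  -419.3] deg [ 9.2  -0.    0.04]
trans [ 2.232 -1.236 -5.241] turn [ 0.0256 -0.      0.0001] mm [ 178.6  -98.9 -419.3] deg [ 9.2  -0.    0.04]
```

>>> servo_tool(claw=[0.5,0.5,0.5], translation=[[0.1,-0.1,-0.33],[0.2,-0.2,-0.67],[0.3,-0.3,-1.0]], turn=[[0.008,0,0],[0.016,0,0],[0.0256,0,0]], newtons=20)

```text
time: 0.5
tool_pos: [0.2522, -0.4681, 0.2143]
tcp_rot: [2.129, 0.189, -2.129]
ft_force: [0.3, -1.2, 0.8]
gripper_width: 0.0702
```

>>> servo_tool(claw=[0.5,0.5,0.5], translation=[[0,0,-0.33],[0,0,-0.67],[0,0,-1.0]], turn=[[0,0,0],[0,0,0],[0,0,0]])

```text
time: 0.75
tool_pos: [0.3316, -0.4537, 0.2147]
tcp_rot: [2.127, 0.193, -2.127]
ft_force: [0.3, -0.6, 0.1]
gripper_width: 0.0502
```

>>> servo_tool(claw=[0.5,0.5,0.5], translation=[[0,0,-0.33],[0,0,-0.67],[0,0,-1.0]], turn=[[0,0,0],[0,0,0],[0,0,0]])

```text
time: 1.0
tool_pos: [0.4104, -0.4394, 0.2146]
tcp_rot: [2.127, 0.193, -2.127]
ft_force: [-0.5, -0.8, -0.3]
gripper_width: 0.0303
```

>>> servo_tool(claw=[0.5,0.5,0.5], translation=[[0,0,-0.33],[0,0,-0.67],[0,0,-1.0]], turn=[[0,0,0],[0,0,0],[0,0,0]])

```text
time: 1.25
tool_pos: [0.4891, -0.425, 0.2146]
tcp_rot: [2.127, 0.193, -2.127]
ft_force: [0.2, 0.1, -0.2]
gripper_width: 0.0223
```

Run:
```python
from h import *
s=status.get_state(); print(s["time"],s["tool_pos"],s["gripper_width"])
rel([.5462,-.2842,.13],1.752)
```

```text
1.25 [ 0.48908402 -0.4250302   0.21458678] 0.02234133976889742
trans [ 1.058 -1.603 -1.019] turn [-0.  0.  0.] mm [  84.6 -128.2  -81.6] deg [-0.01  0.01  0.02]
```

>>> servo_tool(claw=[0.5,0.5,0.5], translation=[[0,-0.33,-0.25],[0,-0.67,-0.5],[0,-1.0,-0.8]], turn=[[0,0,0],[0,0,0],[0,0,0]])

```text
time: 1.5
tool_pos: [0.5366, -0.3342, 0.2143]
tcp_rot: [2.127, 0.193, -2.128]
ft_force: [0.5, 0.2, 0.2]
gripper_width: 0.0219
```

>>> servo_tool(claw=[0.5,0.5,0.5,0.5], translation=[[0.3,-0.3,-0.1],[0.6,-0.6,-0.22],[0.95,-0.6,-0.22],[0.95,-0.6,-0.22]], turn=[[0,0,0],[0,0,0],[0,0,0],[0,0,0]])

```text
time: 1.83
tool_pos: [0.5435, -0.2823, 0.134]
tcp_rot: [2.121, 0.202, -2.135]
ft_force: [-0.7, 0.4, -0.5]
gripper_width: 0.0219
```

Run:
```python
from h import *
s=status.get_state(); print(s["time"],s["tool_pos"],s["gripper_width"])
rel([.5462,-.2842,.06],1.752)
a=cams.grab_frame("side")["pixels"];b=cams.grab_frame("top")["pixels"]
A=cv2.resize(a[90:230,260:400],(560,560),interpolation=cv2.INTER_CUBIC);
cv2.imwrite("pics/a1.png",A[:,:,::-1])
B=cv2.resize(b[180:280,300:420],(720,600),interpolation=cv2.INTER_CUBIC); cv2.imwrite("pics/a2.png",B[:,:,::-1])
```

```text
1.8333 [ 0.54354202 -0.28225608  0.13399548] 0.02191626037393
trans [ 0.925  0.036 -0.034] turn [0.0003 0.001  0.0011] mm [74.   2.9 -2.7] deg [0.1  0.35 0.39]
```

View pics/a1.png

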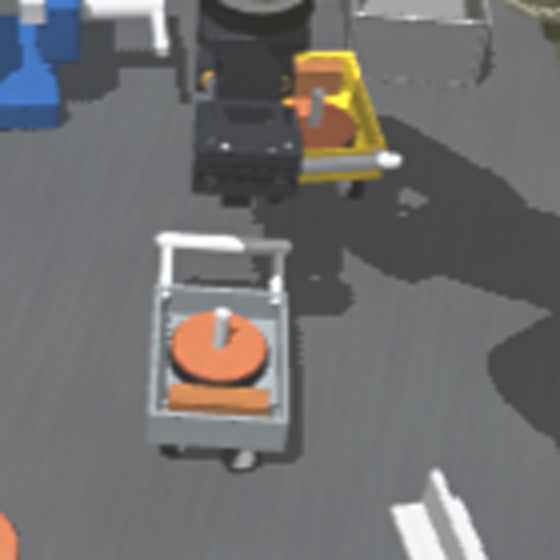

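View pics/a2.png

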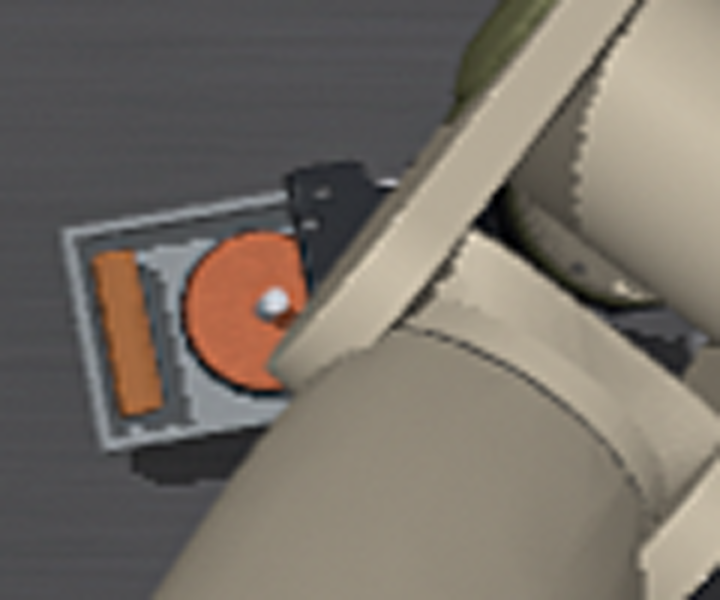

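>>> servo_tool(claw=[0.5,0.5,0.5,0.5], translation=[[0.1,0.035,-0.035],[0.2,0.035,-0.035],[0.3,0.035,-0.035],[0.4,0.035,-0.035]], turn=[[0,0.001,0.001],[0,0.001,0.001],[0,0.001,0.001],[0,0.001,0.001]])

```text
time: 2.27
tool_pos: [0.5482, -0.2877, 0.1063]
tcp_rot: [2.132, 0.185, -2.117]
ft_force: [-0.3, 0.0, -0.7]
gripper_width: 0.022
```

Run:
```python
from h import *
f=cams.grab_frame("side");a=f["pixels"]
A=cv2.resize(a[110:210,270:370],(600,600),interpolation=cv2.INTER_CUBIC);
cv2.imwrite("pics/a3.png",A[:,:,::-1])
s=status.get_state(); print(s["tool_pos"],s["ft_force"],proj(f,[s["tool_pos"],[.5462,-.2842,.078]]))
rel([.5462,-.2842,.06],1.752)
```

```text
[ 0.54753807 -0.28716432  0.10452318] [-0.66012938 -0.14424394 -1.83306305] [[316.6792415  143.55929919]
 [316.13056469 151.0769794 ]]
trans [ 0.556 -0.042  0.012] turn [-0.0001 -0.0007 -0.0007] mm [44.5 -3.4  1. ] deg [-0.05 -0.26 -0.25]
```

View pics/a3.png

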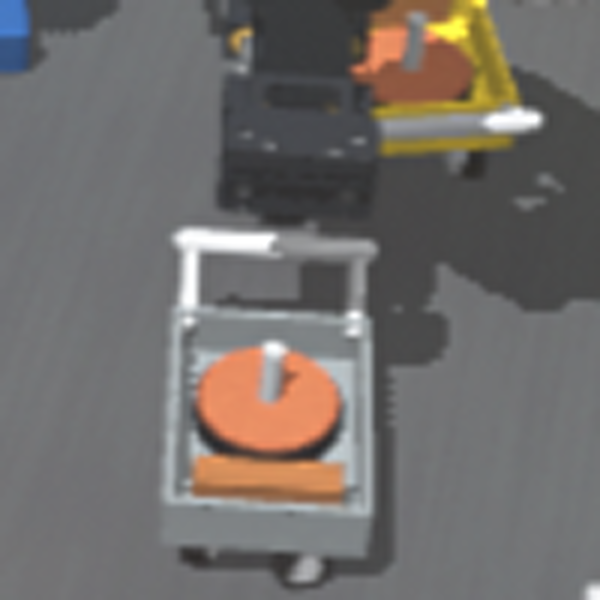

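>>> servo_tool(claw=[0.5,0.5,0.5], translation=[[0,0,0],[0,0,0],[0,0,0]], turn=[[0,0,0],[0,0,0],[0,0,0]])

```text
time: 2.57
tool_pos: [0.5484, -0.2874, 0.1071]
tcp_rot: [2.132, 0.186, -2.116]
ft_force: [0.0, -0.5, 1.5]
gripper_width: 0.0223
```

Run:
```python
from h import *
s=status.get_state(); print(s["tool_pos"],s["ft_force"])
rel([.5462,-.2842,.06],1.752)
```

```text
[ 0.5484062  -0.28736979  0.10714355] [ 0.03529605 -0.46633856  1.47180723]
trans [ 0.589 -0.048  0.024] turn [-0.0001 -0.0011 -0.0011] mm [47.1 -3.8  1.9] deg [-0.02 -0.39 -0.39]
```

>>> servo_tool(claw=[0.5,0.5,0.5,0.5,0.5], translation=[[0,-0.048,0.024],[0.1,-0.048,0.024],[0.2,-0.048,0.024],[0.3,-0.048,0.024],[0.3,-0.048,0.024]], turn=[[0,-0.001,-0.001],[0,-0.001,-0.001],[0,-0.001,-0.001],[0,-0.001,-0.001],[0,-0.001,-0.001]])

```text
time: 2.98
tool_pos: [0.5451, -0.2833, 0.0804]
tcp_rot: [2.125, 0.196, -2.131]
ft_force: [-0.3, 0.3, -0.3]
gripper_width: 0.022
```

Run:
```python
from h import *
s=status.get_state(); print(s["tool_pos"],s["ft_force"])
rel([.5462,-.2842,.06],1.752)
f=cams.grab_frame("side");a=f["pixels"]
A=cv2.resize(a[125:185,285:345],(600,600),interpolation=cv2.INTER_CUBIC);
cv2.imwrite("pics/a4.png",A[:,:,::-1])
```

```text
[ 0.54508125 -0.28333312  0.080431  ] [-0.34288041  0.27673787 -0.307763  ]
trans [ 0.255  0.014 -0.012] turn [-0.      0.0004  0.0004] mm [20.4  1.1 -1. ] deg [-0.01  0.14  0.15]
```

View pics/a4.png

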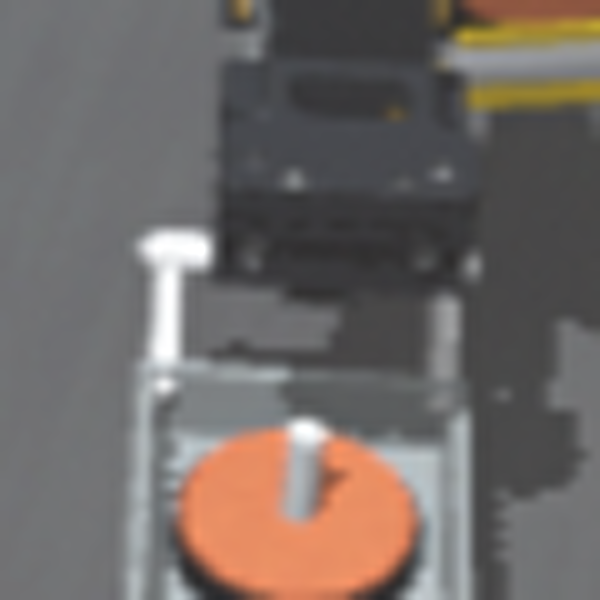

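>>> servo_tool(claw=[0.5,0.5,0.5,0.5], translation=[[0.07,0.01,0],[0.14,0.01,0],[0.22,0.01,0],[0.25,0.01,0]], turn=[[0,0,0],[0,0,0],[0,0,0],[0,0,0]])

```text
time: 3.37
tool_pos: [0.5456, -0.2844, 0.0615]
tcp_rot: [2.126, 0.194, -2.128]
ft_force: [0.8, 0.1, 0.0]
gripper_width: 0.0217
```

>>> servo_tool(claw=[0.9,0.9,0.9,0.9,0.9], translation=[[0,0,0],[0,0,0],[0,0,0],[0,0,0],[0,0,0]], turn=[[0,0,0],[0,0,0],[0,0,0],[0,0,0],[0,0,0]], newtons=20)

```text
time: 3.78
tool_pos: [0.5459, -0.2846, 0.0627]
tcp_rot: [2.127, 0.193, -2.127]
ft_force: [-0.6, 1.2, -3.5]
gripper_width: 0.0115
```

Run:
```python
from h import *
s=status.get_state(); print(s["time"],s["tool_pos"],s["ft_force"],s["torque"],s["gripper_width"])
rel([.5462,-.2842,.06],1.752)
f=cams.grab_frame("side");a=f["pixels"]
A=cv2.resize(a[125:215,275:365],(600,600),interpolation=cv2.INTER_CUBIC);
cv2.imwrite("pics/a5.png",A[:,:,::-1])
```

```text
3.7833 [ 0.54593841 -0.28458677  0.06266724] [-0.55288899  1.21562247 -3.48106859] [ 0.07915161 -0.01938174  0.03865308] 0.011461903271968523
trans [ 0.033 -0.004 -0.004] turn [-0.  0.  0.] mm [ 2.7 -0.3 -0.3] deg [-0.01  0.01  0.01]
```

View pics/a5.png

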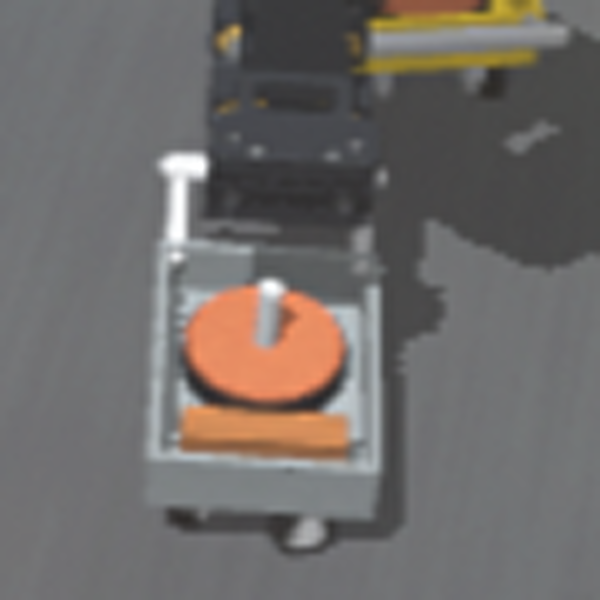

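>>> servo_tool(claw=[0.7,0.7,0.9,0.9,0.9], translation=[[0.02,0,0],[0.02,0,0],[0.02,0,0],[0.02,0,0],[0.02,0,0]], turn=[[0,0,0],[0,0,0],[0,0,0],[0,0,0],[0,0,0]], newtons=8)

```text
time: 4.25
tool_pos: [0.5461, -0.2847, 0.0613]
tcp_rot: [2.127, 0.193, -2.126]
ft_force: [-0.4, 0.8, -0.2]
gripper_width: 0.0118
```

>>> servo_tool(claw=[0.9,0.9,0.9], translation=[[0,0,0],[0,0,0],[0,0,0]], turn=[[0,0,0],[0,0,0],[0,0,0]])

```text
time: 4.5
tool_pos: [0.546, -0.2848, 0.0612]
tcp_rot: [2.127, 0.193, -2.126]
ft_force: [0.4, -0.9, 1.0]
gripper_width: 0.0113
```

>>> servo_tool(claw=[0.9,0.9,0.9,0.9,0.9], translation=[[0,-0.02,0],[0,-0.06,0],[0,-0.12,0],[0,-0.18,0],[0,-0.25,0]], turn=[[0,0,0],[0,0,0],[0,0,0],[0,0,0],[0,0,0]])

```text
time: 4.92
tool_pos: [0.5423, -0.2646, 0.0612]
tcp_rot: [2.127, 0.192, -2.126]
ft_force: [-0.2, -2.7, 0.8]
gripper_width: 0.0113
```

>>> servo_tool(claw=[0.9,0.9,0.9,0.9,0.9], translation=[[0,-0.07,0],[0,-0.14,0],[0,-0.21,0],[0,-0.28,0],[0,-0.35,0]], turn=[[0,0,0],[0,0,0],[0,0,0],[0,0,0],[0,0,0]])

```text
time: 5.33
tool_pos: [0.5374, -0.2369, 0.0612]
tcp_rot: [2.127, 0.193, -2.126]
ft_force: [1.5, -2.7, 1.6]
gripper_width: 0.0119
```

>>> servo_tool(claw=[0.9,0.9,0.9,0.9], translation=[[0,-0.07,0],[0,-0.14,0],[0,-0.2,0],[0,-0.22,0]], turn=[[0,0,0],[0,0,0],[0,0,0],[0,0,0]])

```text
time: 5.67
tool_pos: [0.5341, -0.2192, 0.0612]
tcp_rot: [2.126, 0.194, -2.127]
ft_force: [2.0, -1.6, 2.1]
gripper_width: 0.0115
```

Run:
```python
from h import *
F={n:cams.grab_frame(n) for n in("side","top")}
s=status.get_state(); print(s["time"],s["tool_pos"],s["ft_force"],s["torque"],s["gripper_width"])
A=cv2.resize(F["side"]["pixels"][145:245,260:360],(600,600),interpolation=cv2.INTER_CUBIC);
cv2.imwrite("pics/b1.png",A[:,:,::-1])
A=cv2.resize(F["top"]["pixels"][190:275,260:370],(770,595),interpolation=cv2.INTER_CUBIC);
cv2.imwrite("pics/b2.png",A[:,:,::-1])
```

```text
5.7667 [ 0.53401584 -0.21933764  0.06103391] [0.62058812 1.87828658 3.20456707] [ 0.31468677 -0.10031914 -0.05716234] 0.011384888233945734
```

View pics/b1.png

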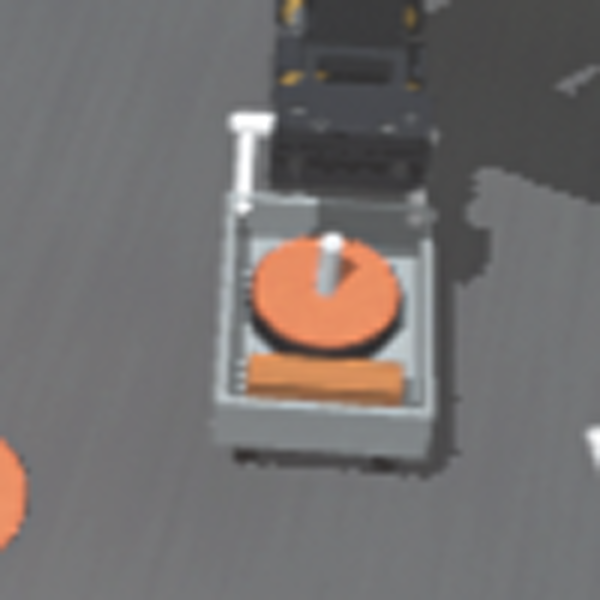

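View pics/b2.png

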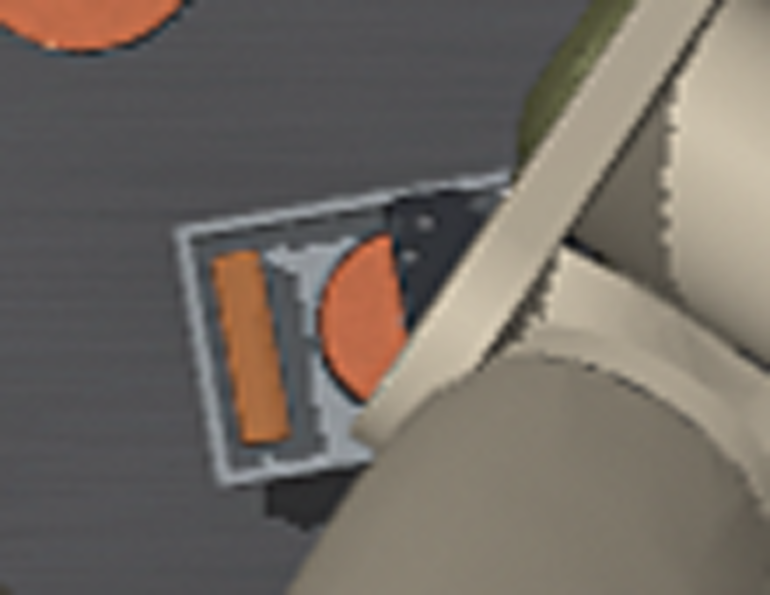

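```bash
cat >> h.py <<'E'
def fit2(tp,ti,sp,si,p0=(.5,-.1,1.7)):
    F={n:cams.grab_frame(n) for n in("side","top")}; C=np.array(CAD)
    def W(p,L): c,s=np.cos(p[2]),np.sin(p[2]); return np.c_[p[0]+c*L[:,0]-s*L[:,1],p[1]+s*L[:,0]+c*L[:,1],L[:,2]]
    r=least_squares(lambda p:np.r_[(proj(F["top"],W(p,C[ti]))-tp).ravel(),(proj(F["side"],W(p,C[si]))-sp).ravel()],p0)
    return r.x,r.fun.round(1)
E
python3 - <<'E'
from h import *
tp=np.array([[222,485],[178,230]])/7+[260,190]
sp=np.array([[433,405],[217,402],[230,195],[435,207]])/6+[260,145]
p,r=fit2(tp,[0,1],sp,[0,1,2,3]); print(p,r)
s=status.get_state();y=Ro.from_rotvec(s["tcp_rot"]).as_matrix()[:,1]
yw=np.arctan2(-y[1],-y[0]); g=np.array(s["tool_pos"][:2]); o=g+.097*bardir(yw); print("from grip",o,yw)
for oo,yy in((p[:2],p[2]),(o,yw)):
    print("axle in bay",pose2bay(oo-.045*bardir(yy),yy))
E
```

```text
[ 0.51732778 -0.12526907  1.75385651] [-0.  -0.1 -0.3 -0.6  0.7  1.5  0.4 -0.3  0.1 -0.9 -0.4 -0.8]
from grip [ 0.516615   -0.12430338] 1.7517452163668872
axle in bay (np.float64(-0.2806050144872208), np.float64(0.007817521312276959), np.float64(0.07525650562950292))
axle in bay (np.float64(-0.2795752855969539), np.float64(0.008517006728588268), np.float64(0.07314521636688709))
```

```bash
cat > plan.py <<'E'
from h import *
from scipy.interpolate import CubicHermiteSpline as H
sp=H([-.28,-.10],[.0082,0],[.0735,0])
def gp(s):  # gripper pose in bay frame for axle at s
    y,d=(sp(s),sp(s,1)) if s<-.10 else (0.,0.)
    th=np.arctan(d); return s-.052*np.cos(th), y-.052*np.sin(th), th
def rows(s0,svals):
    x0,y0,t0=gp(s0)
    for s in svals:
        x,y,t=gp(s); dx,dy=x-x0,y-y0; f=np.cos(t0)*dx+np.sin(t0)*dy; l=-np.sin(t0)*dx+np.cos(t0)*dy
        # tool y=-fwd, tool z=+left, tool x down -> world yaw +dth = turn about tool x of -dth
        print("  tr [0, %.3f, %.3f] turn [%.5f,0,0]"%(-f/.08,l/.08,-(t-t0)/2/np.pi), "s",round(s,3),"front",round(s+.11,3))
E
python3 - <<'E'
from plan import *
a=[-.28,-.25,-.22,-.19,-.16,-.13,-.10]
for i in range(6): print(i); rows(a[i],np.linspace(a[i],a[i+1],6)[1:])
E
```

```text
0
  tr [0, -0.075, 0.011] turn [0.00291,0,0] s -0.274 front -0.164
  tr [0, -0.151, 0.020] turn [0.00565,0,0] s -0.268 front -0.158
  tr [0, -0.226, 0.028] turn [0.00822,0,0] s -0.262 front -0.152
  tr [0, -0.301, 0.033] turn [0.01062,0,0] s -0.256 front -0.146
  tr [0, -0.377, 0.036] turn [0.01284,0,0] s -0.25 front -0.14
1
  tr [0, -0.075, 0.008] turn [0.00205,0,0] s -0.244 front -0.134
  tr [0, -0.150, 0.014] turn [0.00392,0,0] s -0.238 front -0.128
  tr [0, -0.225, 0.019] turn [0.00562,0,0] s -0.232 front -0.122
  tr [0, -0.301, 0.022] turn [0.00714,0,0] s -0.226 front -0.116
  tr [0, -0.376, 0.024] turn [0.00849,0,0] s -0.22 front -0.11
2
  tr [0, -0.075, 0.004] turn [0.00117,0,0] s -0.214 front -0.104
  tr [0, -0.150, 0.008] turn [0.00217,0,0] s -0.208 front -0.098
  tr [0, -0.226, 0.010] turn [0.00299,0,0] s -0.202 front -0.092
  tr [0, -0.301, 0.011] turn [0.00364,0,0] s -0.196 front -0.086
  tr [0, -0.376, 0.011] turn [0.00411,0,0] s -0.19 front -0.08
3
  tr [0, -0.075, 0.001] turn [0.00030,0,0] s -0.184 front -0.074
  tr [0, -0.151, 0.001] turn [0.00043,0,0] s -0.178 front 
[... 168 characters left out ...]
-0.00023,0,0] s -0.16 front -0.05
4
  tr [0, -0.075, -0.002] turn [-0.00057,0,0] s -0.154 front -0.044
  tr [0, -0.151, -0.005] turn [-0.00131,0,0] s -0.148 front -0.038
  tr [0, -0.226, -0.008] turn [-0.00222,0,0] s -0.142 front -0.032
  tr [0, -0.301, -0.011] turn [-0.00331,0,0] s -0.136 front -0.026
  tr [0, -0.376, -0.014] turn [-0.00458,0,0] s -0.13 front -0.02
5
  tr [0, -0.075, -0.006] turn [-0.00144,0,0] s -0.124 front -0.014
  tr [0, -0.150, -0.011] turn [-0.00306,0,0] s -0.118 front -0.008
  tr [0, -0.225, -0.017] turn [-0.00485,0,0] s -0.112 front -0.002
  tr [0, -0.301, -0.022] turn [-0.00681,0,0] s -0.106 front 0.004
  tr [0, -0.376, -0.027] turn [-0.00896,0,0] s -0.1 front 0.01
```

>>> servo_tool(claw=[0.9,0.9,0.9,0.9,0.9], translation=[[0,-0.075,0.011],[0,-0.15,0.02],[0,-0.226,0.028],[0,-0.3,0.033],[0,-0.377,0.036]], turn=[[0.0029,0,0],[0.0056,0,0],[0.0082,0,0],[0.0106,0,0],[0.0128,0,0]])

```text
time: 6.28
tool_pos: [0.5257, -0.1904, 0.0612]
tcp_rot: [2.17, 0.107, -2.171]
ft_force: [1.3, -1.9, 1.4]
gripper_width: 0.0116
```

>>> servo_tool(claw=[0.9,0.9,0.9,0.9,0.9], translation=[[0,-0.075,0.008],[0,-0.15,0.014],[0,-0.225,0.019],[0,-0.3,0.022],[0,-0.376,0.024]], turn=[[0.002,0,0],[0.0039,0,0],[0.0056,0,0],[0.0071,0,0],[0.0085,0,0]])

```text
time: 6.7
tool_pos: [0.5208, -0.1607, 0.0611]
tcp_rot: [2.198, 0.051, -2.198]
ft_force: [0.8, -2.3, 3.7]
gripper_width: 0.0117
```

>>> servo_tool(claw=[0.9,0.9,0.9,0.9,0.9], translation=[[0,-0.075,0.004],[0,-0.15,0.008],[0,-0.226,0.01],[0,-0.3,0.011],[0,-0.376,0.011]], turn=[[0.0012,0,0],[0.0022,0,0],[0.003,0,0],[0.0036,0,0],[0.0041,0,0]])

```text
time: 7.12
tool_pos: [0.5185, -0.1306, 0.0611]
tcp_rot: [2.211, 0.023, -2.211]
ft_force: [0.2, -2.2, 2.6]
gripper_width: 0.0116
```

>>> servo_tool(claw=[0.9,0.9,0.9], translation=[[0,-0.06,0],[0,-0.08,0],[0,-0.08,0]], turn=[[0,0,0],[0,0,0],[0,0,0]])

```text
time: 7.37
tool_pos: [0.5183, -0.124, 0.061]
tcp_rot: [2.21, 0.025, -2.212]
ft_force: [-1.2, 1.4, 2.3]
gripper_width: 0.0114
```

Run:
```python
from h import *
F={n:cams.grab_frame(n) for n in("side","top")}
s=status.get_state(); print(s["time"],s["tool_pos"],s["ft_force"],s["torque"],s["gripper_width"])
y=Ro.from_rotvec(s["tcp_rot"]).as_matrix()[:,1]
yw=np.arctan2(-y[1],-y[0]); g=np.array(s["tool_pos"][:2]); o=g+.097*bardir(yw); print("from grip",o,yw)
print("axle in bay",pose2bay(o-.045*bardir(yw),yw))
A=cv2.resize(F["side"]["pixels"][170:290,240:360],(600,600),interpolation=cv2.INTER_CUBIC);
cv2.imwrite("pics/d1.png",A[:,:,::-1])
A=cv2.resize(F["top"]["pixels"][190:290,190:330],(770,550),interpolation=cv2.INTER_CUBIC);
cv2.imwrite("pics/d2.png",A[:,:,::-1])
```

```text
7.4667 [ 0.51838267 -0.12441409  0.06096149] [-0.73474813  1.55105755  3.0021377 ] [0.27518528 0.11210407 0.05548422] 0.011602329286905834
from grip [ 0.5163004  -0.02743644] 1.5922646808457568
axle in bay (np.float64(-0.18318954841908772), np.float64(0.00557624954019293), np.float64(-0.0863353191542433))
```

View pics/d1.png

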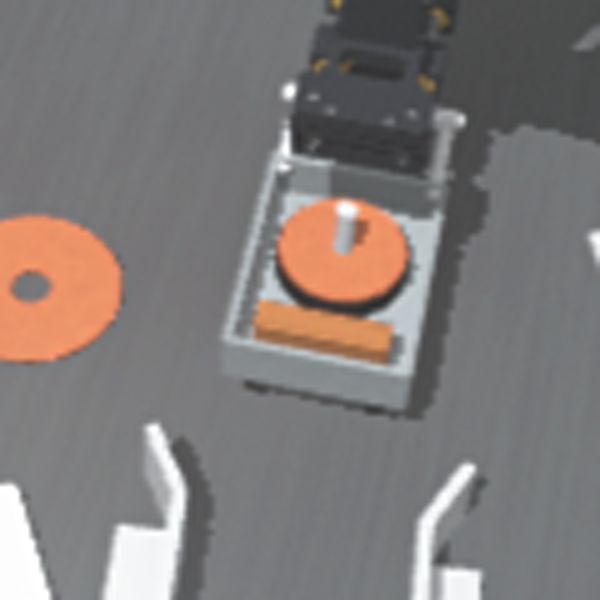

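View pics/d2.png

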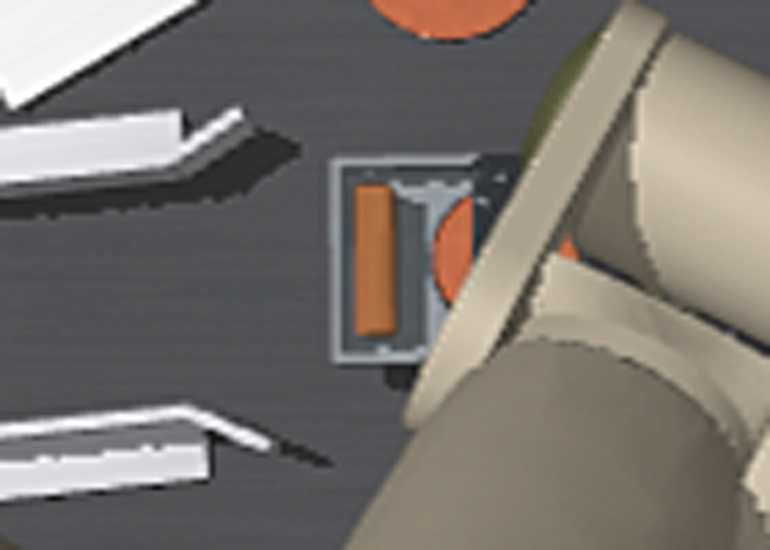

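Run:
```python
from h import *
tp=np.array([[333,361],[333,160]])/5.5+[190,190]
sp=np.array([[413,375],[225,341],[278,155],[441,208]])/5+[240,170]
p,r=fit2(tp,[0,1],sp,[0,1,2,3]); print(p,r)
print("axle in bay",pose2bay(p[:2]-.045*bardir(p[2]),p[2]))
```

```text
[ 0.51554261 -0.02585908  1.58943155] [-1.4  0.1 -1.2 -0.8 -0.2  1.  -0.3  0.2 -0.3 -0.5  2.1 -4.4]
axle in bay (np.float64(-0.18152863795856317), np.float64(0.006286918116073157), np.float64(-0.08916845129635398))
```

```bash
sed -i 's/^sp=.*/sp=H([-.183,-.063],[.0060,0],[-.0870,0])/; s/s<-.10 else/s<-.063 else/' plan.py
python3 - <<'E'
from plan import *
a=[-.183,-.153,-.123,-.093,-.063]
for i in range(4): print(i); rows(a[i],np.linspace(a[i],a[i+1],6)[1:])
for s in a: print(s+.11, sp(s)+.11*sp(s,1), sp(s,1))
E
```

```text
0
  tr [0, -0.075, -0.002] turn [-0.00039,0,0] s -0.177 front -0.067
  tr [0, -0.151, -0.003] turn [-0.00082,0,0] s -0.171 front -0.061
  tr [0, -0.226, -0.004] turn [-0.00128,0,0] s -0.165 front -0.055
  tr [0, -0.301, -0.006] turn [-0.00176,0,0] s -0.159 front -0.049
  tr [0, -0.376, -0.007] turn [-0.00228,0,0] s -0.153 front -0.043
1
  tr [0, -0.075, -0.002] turn [-0.00055,0,0] s -0.147 front -0.037
  tr [0, -0.150, -0.004] turn [-0.00113,0,0] s -0.141 front -0.031
  tr [0, -0.226, -0.006] turn [-0.00174,0,0] s -0.135 front -0.025
  tr [0, -0.301, -0.008] turn [-0.00239,0,0] s -0.129 front -0.019
  tr [0, -0.376, -0.009] turn [-0.00306,0,0] s -0.123 front -0.013
2
  tr [0, -0.075, -0.003] turn [-0.00071,0,0] s -0.117 front -0.007
  tr [0, -0.150, -0.005] turn [-0.00144,0,0] s -0.111 front -0.001
  tr [0, -0.225, -0.008] turn [-0.00221,0,0] s -0.105 front 0.005
  tr [0, -0.300, -0.010] turn [-0.00301,0,0] s -0.099 front 0.011
  tr [0, -0.375, -0.011] turn [-0.00384,0,0] s -0.093 front 0.017
3
  tr [0, -0.075, -0.003] turn [-0.00086,0,0] s -0.087 front 0.023
  tr [0, -0.150, -0.006] turn [-0.00176,0,0] s -0.081 front 0.029
  tr [0, -0.225, -0.009] turn [-0.00268,0,0] s -0.075 front 0.035
  tr [0, -0.300, -0.012] turn [-0.00364,0,0] s -0.069 front 0.041
  tr [0, -0.375, -0.014] turn [-0.00462,0,0] s -0.063 front 0.047
-0.073 -0.0035699999999999985 -0.087
-0.043 -0.004387500000000001 -0.0725625
-0.012999999999999998 -0.004162500000000001 -0.053250000000000006
0.017 -0.0027487499999999995 -0.029062500000000005
0.047 3.2959746043559335e-19 6.938893903907228e-18
```

>>> servo_tool(claw=[0.9,0.9,0.9,0.9,0.9], translation=[[0,-0.06,-0.002],[0,-0.14,-0.003],[0,-0.22,-0.004],[0,-0.3,-0.006],[0,-0.376,-0.007]], turn=[[-0.0004,0,0],[-0.0008,0,0],[-0.0013,0,0],[-0.0018,0,0],[-0.0023,0,0]])

```text
time: 7.98
tool_pos: [0.5183, -0.094, 0.0611]
tcp_rot: [2.203, 0.04, -2.203]
ft_force: [-1.6, -1.5, 3.4]
gripper_width: 0.0117
```

>>> servo_tool(claw=[0.9,0.9,0.9,0.9,0.9,0.9], translation=[[0,-0.075,-0.002],[0,-0.15,-0.004],[0,-0.226,-0.006],[0,-0.3,-0.008],[0,-0.376,-0.009]], turn=[[-0.0006,0,0],[-0.0011,0,0],[-0.0017,0,0],[-0.0024,0,0],[-0.0031,0,0]])

```text
schema error: expected 6 entries
```

>>> servo_tool(claw=[0.9,0.9,0.9,0.9,0.9], translation=[[0,-0.075,-0.002],[0,-0.15,-0.004],[0,-0.226,-0.006],[0,-0.3,-0.008],[0,-0.376,-0.009]], turn=[[-0.0006,0,0],[-0.0011,0,0],[-0.0017,0,0],[-0.0024,0,0],[-0.0031,0,0]])

```text
time: 8.4
tool_pos: [0.518, -0.064, 0.0611]
tcp_rot: [2.193, 0.061, -2.193]
ft_force: [-2.3, -2.2, 3.0]
gripper_width: 0.0117
```

```bash
cat >> h.py <<'E'
def look(tag,sb,tb):
    F={n:cams.grab_frame(n) for n in("side","top")}
    s=status.get_state(); print(s["time"],s["tool_pos"],s["ft_force"],s["torque"],s["gripper_width"])
    y=Ro.from_rotvec(s["tcp_rot"]).as_matrix()[:,1]
    yw=np.arctan2(-y[1],-y[0]); g=np.array(s["tool_pos"][:2]); o=g+.097*bardir(yw)
    print("axle in bay by grip",np.round(pose2bay(o-.045*bardir(yw),yw),4))
    for n,b in(("side",sb),("top",tb)):
        A=cv2.resize(F[n]["pixels"][b[1]:b[1]+100,b[0]:b[0]+120],(720,600),interpolation=cv2.INTER_CUBIC)
        cv2.imwrite(f"pics/{tag}_{n}.png",A[:,:,::-1])
E
python3 -c "
from h import *
look('e',(240,195),(170,195))"
```

```text
8.5 [ 0.51787587 -0.06336734  0.06100578] [-1.69564218  1.67212818  2.48728683] [0.23129826 0.26691216 0.04498509] 0.0114345216001137
axle in bay by grip [-0.1223  0.0013 -0.0515]
```

View pics/e_side.png

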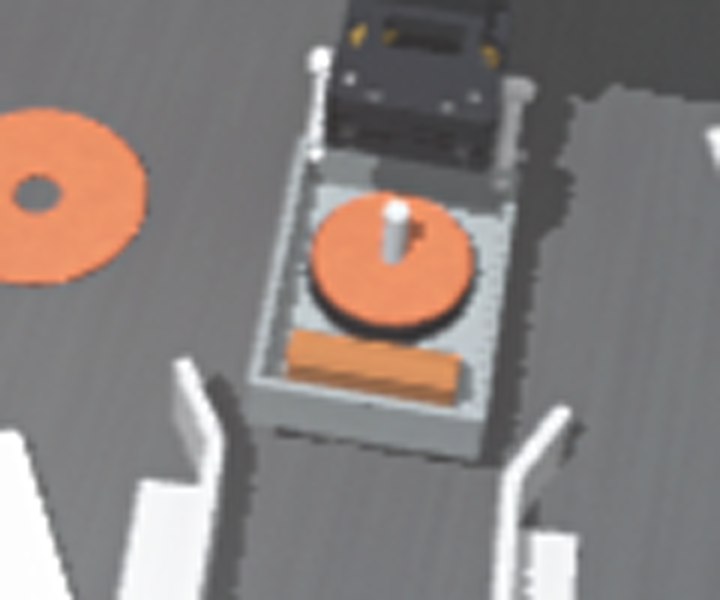

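View pics/e_top.png

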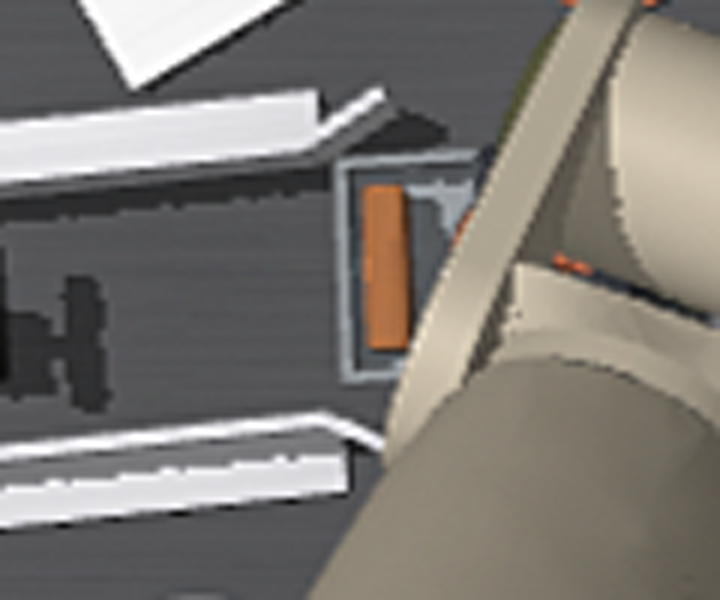

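Run:
```python
from h import *
tp=np.array([[344,382],[337,160]])/6+[170,195]
sp=np.array([[487,418],[250,381],[302,145]])/6+[240,195]
p,r=fit2(tp,[0,1],sp,[0,1,2]); print(p,r)
print("axle in bay",pose2bay(p[:2]-.045*bardir(p[2]),p[2]))
F=cams.grab_frame("top");S=cams.grab_frame("side")
# front corners, floor-projected, world
g=lambda a:np.array(a)/6+[170,195]
h=lambda a:np.array(a)/6+[240,195]
print("top: corners",unproj(F,g([[344,382],[337,160]]),.064),"knees",unproj(F,g([[318,164],[322,412]]),.046))
print("side: corners",unproj(S,h([[487,418],[250,381]]),.064),"knees",unproj(S,h([[222,437],[500,472]]),.046))
```

```text
[0.51143456 0.03244873 1.64832711] [-0.  -0.  -0.5 -0.4  0.3  0.5  0.3  0.4 -0.1 -1.5]
axle in bay (np.float64(-0.12327547167256458), np.float64(0.0014523037874137191), np.float64(-0.03027289038890002))
top: corners [[0.45843722 0.09346585 0.064     ]
 [0.55322348 0.09972388 0.064     ]] knees [[0.55382269 0.1109411  0.046     ]
 [0.44627769 0.10533388 0.046     ]]
side: corners [[0.4593883  0.09244595 0.064     ]
 [0.55528062 0.10002854 0.064     ]] knees [[0.56213185 0.11761957 0.046     ]
 [0.45001326 0.10457557 0.046     ]]
```

>>> servo_tool(claw=[0.9,0.9,0.9,0.9,0.9], translation=[[0,-0.06,-0.003],[0,-0.12,-0.005],[0,-0.18,-0.008],[0,-0.24,-0.01],[0,-0.3,-0.011]], turn=[[-0.0007,0,0],[-0.0014,0,0],[-0.0022,0,0],[-0.003,0,0],[-0.0038,0,0]])

```text
time: 9.12
tool_pos: [0.5177, -0.0402, 0.0611]
tcp_rot: [2.181, 0.087, -2.18]
ft_force: [-2.2, -2.2, 1.6]
gripper_width: 0.0114
```

```bash
python3 -c "
from h import *
look('f',(235,215),(130,195))"
```

```text
9.2167 [ 0.51753092 -0.03957083  0.06106445] [-0.72141114  1.85858966  0.43821384] [0.22142335 0.17048204 0.04070334] 0.01175672962522797
axle in bay by grip [-0.0986  0.0003 -0.0277]
```

View pics/f_side.png

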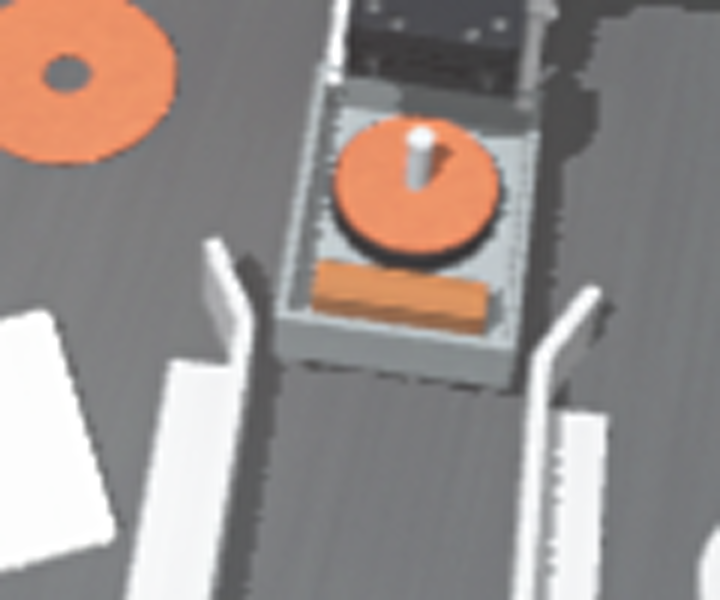

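View pics/f_top.png

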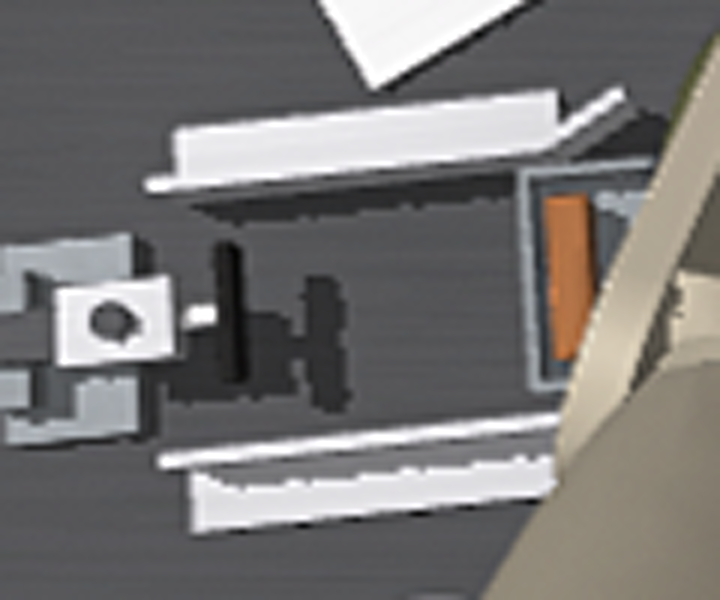

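>>> servo_tool(claw=[0.9,0.9,0.9,0.9,0.9], translation=[[0,-0.06,-0.001],[0,-0.13,-0.002],[0,-0.2,-0.003],[0,-0.28,-0.004],[0,-0.375,-0.004]], turn=[[-0.0003,0,0],[-0.0006,0,0],[-0.0008,0,0],[-0.0011,0,0],[-0.0014,0,0]])

```text
time: 9.63
tool_pos: [0.5156, -0.0103, 0.0611]
tcp_rot: [2.176, 0.096, -2.176]
ft_force: [-2.7, -3.3, 2.4]
gripper_width: 0.0118
```

>>> servo_tool(claw=[0.9,0.9,0.9,0.9,0.9], translation=[[0,-0.075,-0.001],[0,-0.15,-0.002],[0,-0.22,-0.003],[0,-0.29,-0.004],[0,-0.34,-0.004]], turn=[[-0.0003,0,0],[-0.0006,0,0],[-0.0008,0,0],[-0.0011,0,0],[-0.0013,0,0]])

```text
time: 10.05
tool_pos: [0.5134, 0.0171, 0.0611]
tcp_rot: [2.172, 0.105, -2.172]
ft_force: [-2.7, -2.9, 3.0]
gripper_width: 0.0115
```

```bash
python3 -c "
from h import *
look('g',(235,235),(130,195))"
```

```text
10.15 [0.51325291 0.0173644  0.06102387] [-2.73493631  1.80741701  2.00471118] [0.14725344 0.34752997 0.08494858] 0.01131126360689487
axle in bay by grip [-0.0415 -0.0007 -0.0111]
```

View pics/g_side.png

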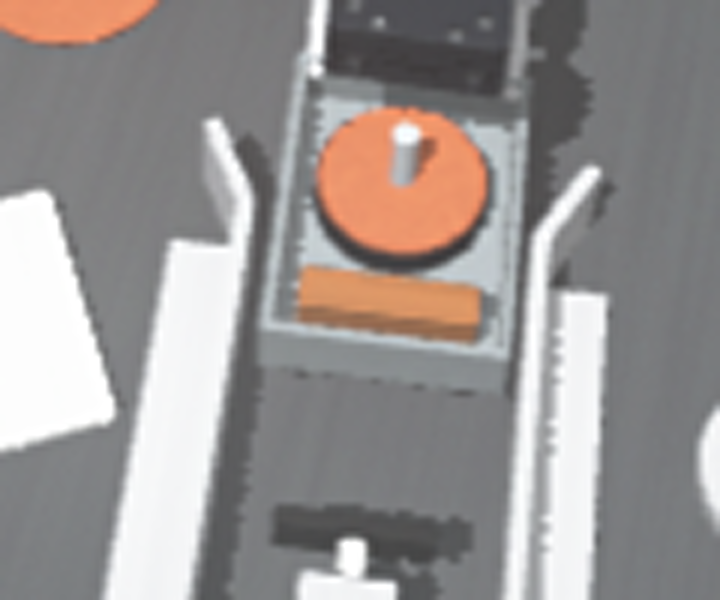

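View pics/g_top.png

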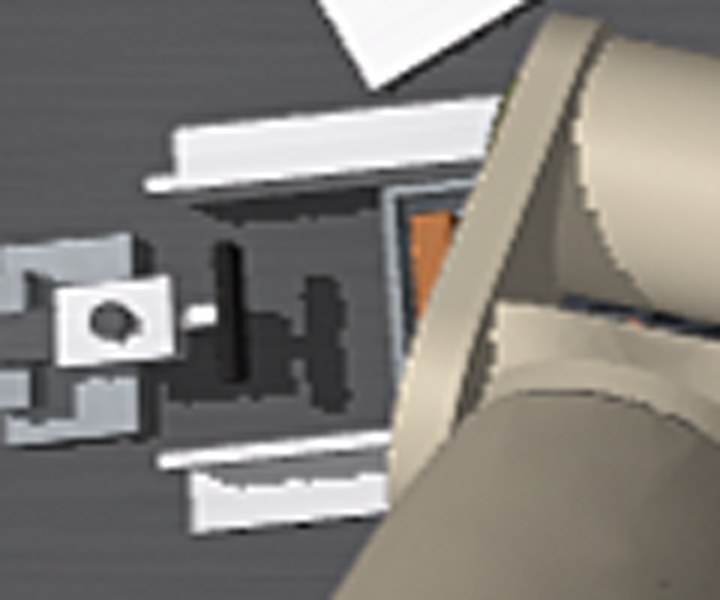

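>>> servo_tool(claw=[0.9,0.9,0.9,0.9,0.9], translation=[[0,-0.08,0],[0,-0.18,-0.001],[0,-0.3,-0.002],[0,-0.42,-0.002],[0,-0.53,-0.002]], turn=[[-0.0004,0,0],[-0.0008,0,0],[-0.0012,0,0],[-0.0015,0,0],[-0.0018,0,0]])

```text
time: 10.57
tool_pos: [0.5094, 0.0598, 0.0611]
tcp_rot: [2.166, 0.117, -2.166]
ft_force: [-1.5, -3.6, 3.2]
gripper_width: 0.0113
```

>>> servo_tool(claw=[0.9,0.9,0.9,0.9], translation=[[0,-0.02,0],[0,-0.04,0],[0,-0.05,0],[0,-0.05,0]], turn=[[0,0,0],[0,0,0],[0,0,0],[0,0,0]])

```text
time: 10.9
tool_pos: [0.5091, 0.0628, 0.061]
tcp_rot: [2.166, 0.117, -2.167]
ft_force: [-2.4, 0.2, 2.3]
gripper_width: 0.0115
```

```bash
python3 -c "
from h import *
look('i',(235,255),(130,195))"
```

```text
11.0 [0.50908385 0.06269012 0.06099555] [-2.07826559  1.79625784  1.504396  ] [0.21527272 0.37119215 0.1240451 ] 0.011690098657085202
axle in bay by grip [ 0.004  -0.0009 -0.0007]
```

View pics/i_side.png

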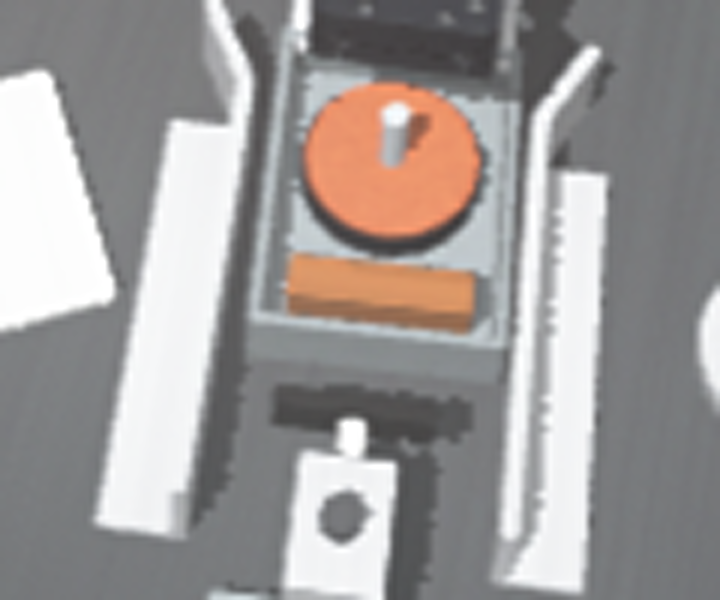

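View pics/i_top.png

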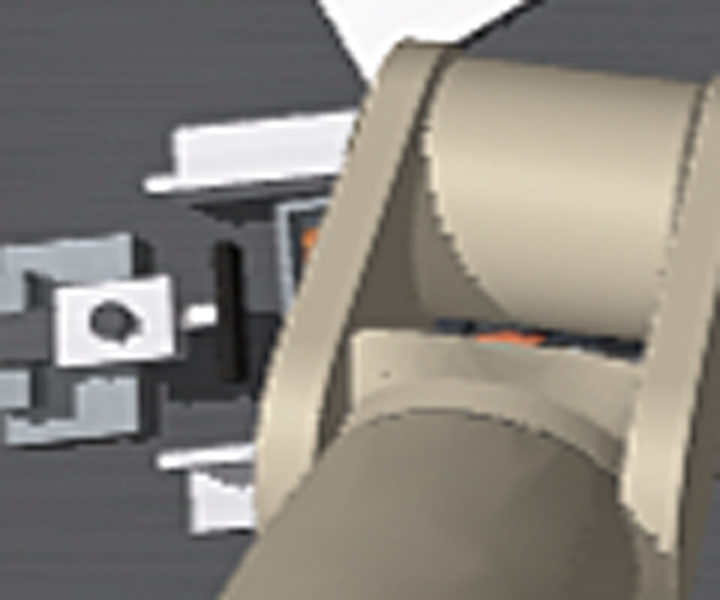

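>>> servo_tool(claw=[0.9,0.9,0.9,0.9,0.9], translation=[[0,-0.03,0],[0,-0.06,0],[0,-0.09,0],[0,-0.12,0],[0,-0.15,0]], turn=[[0,0,0],[0,0,0],[0,0,0],[0,0,0],[0,0,0]], newtons=15)

```text
time: 11.42
tool_pos: [0.5079, 0.0747, 0.0611]
tcp_rot: [2.166, 0.116, -2.166]
ft_force: [-2.4, -2.1, 3.0]
gripper_width: 0.0111
```

>>> servo_tool(claw=[0.9,0.9,0.9], translation=[[0,-0.01,0],[0,-0.02,0],[0,-0.03,0]], turn=[[0,0,0],[0,0,0],[0,0,0]])

```text
time: 11.67
tool_pos: [0.5076, 0.077, 0.0611]
tcp_rot: [2.166, 0.117, -2.166]
ft_force: [-3.6, -1.8, 2.2]
gripper_width: 0.0117
```

>>> servo_tool(claw=[0.9,0.9,0.9], translation=[[0,-0.01,0],[0,-0.02,0],[0,-0.03,0]], turn=[[0,0,0],[0,0,0],[0,0,0]])

```text
time: 11.92
tool_pos: [0.5073, 0.0793, 0.0611]
tcp_rot: [2.166, 0.116, -2.166]
ft_force: [-3.4, -2.8, 3.0]
gripper_width: 0.0113
```

>>> servo_tool(claw=[0.9,0.9,0.9], translation=[[0,-0.01,0],[0,-0.02,0],[0,-0.03,0]], turn=[[0,0,0],[0,0,0],[0,0,0]])

```text
time: 12.17
tool_pos: [0.5071, 0.0817, 0.0611]
tcp_rot: [2.166, 0.116, -2.166]
ft_force: [-3.0, -1.9, 2.3]
gripper_width: 0.0112
```

>>> servo_tool(claw=[0.9,0.9,0.9], translation=[[0,-0.01,0],[0,-0.02,0],[0,-0.03,0]], turn=[[0,0,0],[0,0,0],[0,0,0]])

```text
time: 12.42
tool_pos: [0.5068, 0.0841, 0.0611]
tcp_rot: [2.166, 0.117, -2.166]
ft_force: [-3.4, -1.8, 2.7]
gripper_width: 0.011
```

```bash
python3 -c "
from h import *
look('j',(235,255),(130,195))"
```

```text
12.5167 [0.50680322 0.08424541 0.06109393] [-4.4221162  -0.59185439  2.71369515] [-0.15102235  0.55452288  0.19716806] 0.011278467349986637
axle in bay by grip [ 0.0257 -0.0009 -0.0003]
```

View pics/j_top.png

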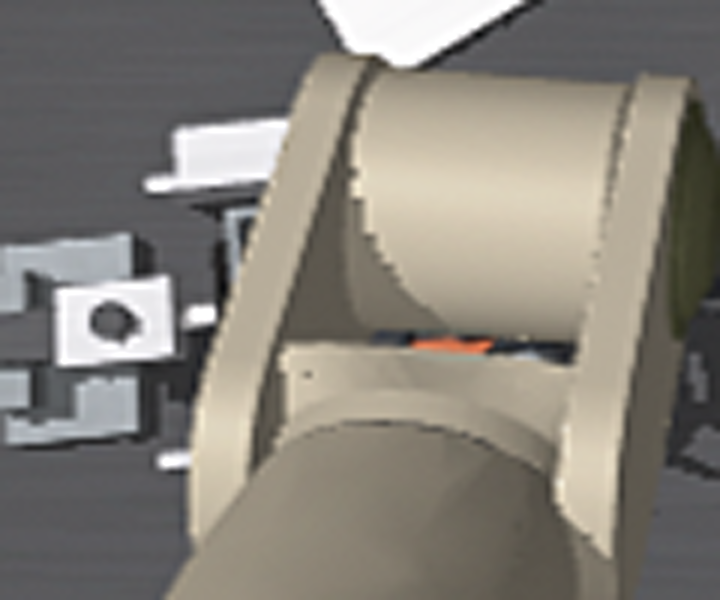

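View pics/j_side.png

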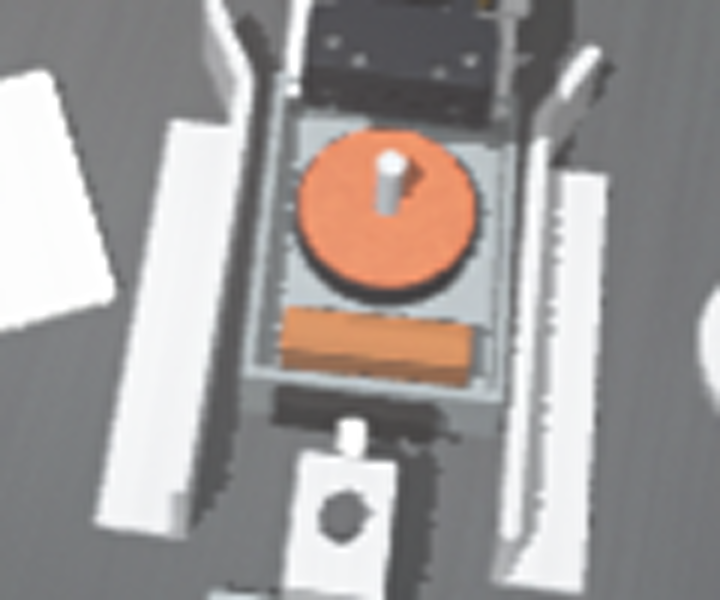

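>>> servo_tool(claw=[0.9,0.9,0.9], translation=[[0,-0.01,0],[0,-0.02,0],[0,-0.025,0]], turn=[[0,0,0],[0,0,0],[0,0,0]])

```text
time: 12.77
tool_pos: [0.5067, 0.086, 0.0611]
tcp_rot: [2.166, 0.116, -2.166]
ft_force: [-3.9, -3.7, 2.2]
gripper_width: 0.0115
```

>>> servo_tool(claw=[0.9,0.9,0.9], translation=[[0,-0.01,0],[0,-0.02,0],[0,-0.025,0]], turn=[[0,0,0],[0,0,0],[0,0,0]])

```text
time: 13.02
tool_pos: [0.5065, 0.0878, 0.0611]
tcp_rot: [2.166, 0.116, -2.166]
ft_force: [-3.4, -5.2, 1.6]
gripper_width: 0.0113
```

>>> servo_tool(claw=[0.9,0.9,0.9], translation=[[0,-0.01,0],[0,-0.02,0],[0,-0.025,0]], turn=[[0,0,0],[0,0,0],[0,0,0]])

```text
time: 13.27
tool_pos: [0.5063, 0.0896, 0.0611]
tcp_rot: [2.166, 0.116, -2.166]
ft_force: [-4.0, -5.8, 2.8]
gripper_width: 0.0113
```

>>> servo_tool(claw=[0.9,0.9,0.9], translation=[[0,-0.01,0],[0,-0.02,0],[0,-0.03,0]], turn=[[0,0,0],[0,0,0],[0,0,0]])

```text
time: 13.52
tool_pos: [0.5061, 0.0918, 0.0611]
tcp_rot: [2.166, 0.115, -2.166]
ft_force: [-3.5, -7.3, 2.9]
gripper_width: 0.011
```

>>> servo_tool(claw=[0.9,0.9], translation=[[0,0,0],[0,0,0]], turn=[[0,0,0],[0,0,0]])

```text
time: 13.68
tool_pos: [0.506, 0.0919, 0.0611]
tcp_rot: [2.166, 0.115, -2.166]
ft_force: [-3.6, -6.7, 2.7]
gripper_width: 0.011
```

```bash
python3 -c "
from h import *
look('k',(235,255),(130,195))
s=status.get_state();print(s['ft_force'])"
```

```text
13.7833 [0.50601504 0.09190835 0.06110695] [-3.72633884 -6.15653292  1.8250325 ] [-0.91781259  0.63812672  0.22159168] 0.011606375136433174
axle in bay by grip [ 0.0334 -0.0009 -0.0003]
[-3.72633884 -6.15653292  1.8250325 ]
```

View pics/k_side.png

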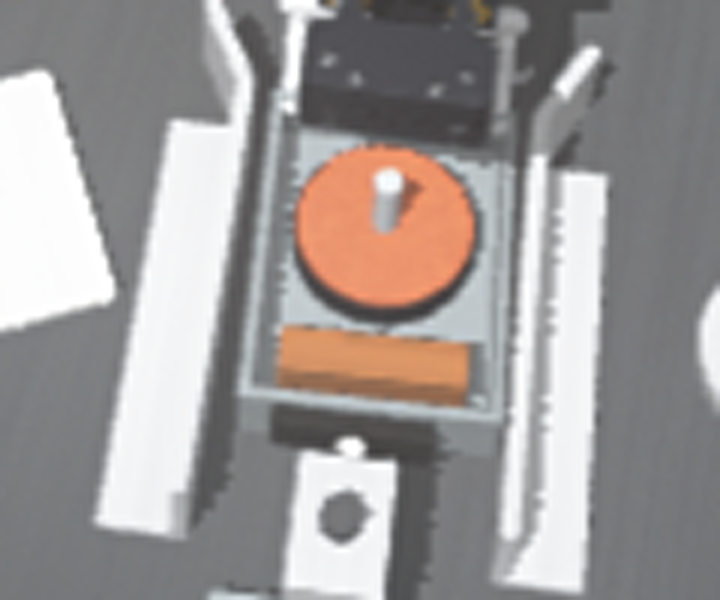

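>>> servo_tool(claw=[0.9,0.9,0.9,0.9,0.9], translation=[[0,-0.008,0],[0,-0.008,0],[0,-0.008,0],[0,-0.008,0],[0,-0.008,0]], turn=[[0,0,0],[0,0,0],[0,0,0],[0,0,0],[0,0,0]])

```text
time: 14.2
tool_pos: [0.5059, 0.0924, 0.0611]
tcp_rot: [2.165, 0.115, -2.166]
ft_force: [-3.4, -6.2, 2.9]
gripper_width: 0.0114
```

>>> servo_tool(claw=[0.9,0.9,0.9,0.9,0.9], translation=[[0,0,0],[0,0,0],[0,0,0],[0,0,0],[0,0,0]], turn=[[0,0,0],[0,0,0],[0,0,0],[0,0,0],[0,0,0]])

```text
time: 14.62
tool_pos: [0.5059, 0.0925, 0.0611]
tcp_rot: [2.165, 0.115, -2.166]
ft_force: [-3.4, -6.9, 2.7]
gripper_width: 0.0113
```

>>> servo_tool(claw=[0.9,0.9,0.9,0.9,0.9], translation=[[0,0.013,0],[0,0.026,0],[0,0.039,0],[0,0.052,0],[0,0.065,0]], turn=[[0,0,0],[0,0,0],[0,0,0],[0,0,0],[0,0,0]])

```text
time: 15.03
tool_pos: [0.5065, 0.0879, 0.0611]
tcp_rot: [2.166, 0.117, -2.166]
ft_force: [-2.6, -0.9, 1.6]
gripper_width: 0.0112
```

>>> servo_tool(claw=[0.57,0.57,0.57,0.57,0.57], translation=[[0,0,0],[0,0.01,0],[0,0.02,0],[0,0.02,0],[0,0.02,0]], turn=[[0,0,0],[0,0,0],[0,0,0],[0,0,0],[0,0,0]])

```text
time: 15.45
tool_pos: [0.5069, 0.0863, 0.0611]
tcp_rot: [2.167, 0.116, -2.166]
ft_force: [0.5, -0.2, 1.2]
gripper_width: 0.019
```

```bash
python3 -c "
from h import *
look('l',(235,235),(130,195))
s=status.get_state();print(s['ft_force'])"
```

```text
15.55 [0.50675204 0.08635074 0.06112681] [0.72526239 0.68955437 0.59858988] [0.06508134 0.03634773 0.01896925] 0.019122173460507246
axle in bay by grip [ 0.0278 -0.0011 -0.0004]
[0.72526239 0.68955437 0.59858988]
```

View pics/l_side.png

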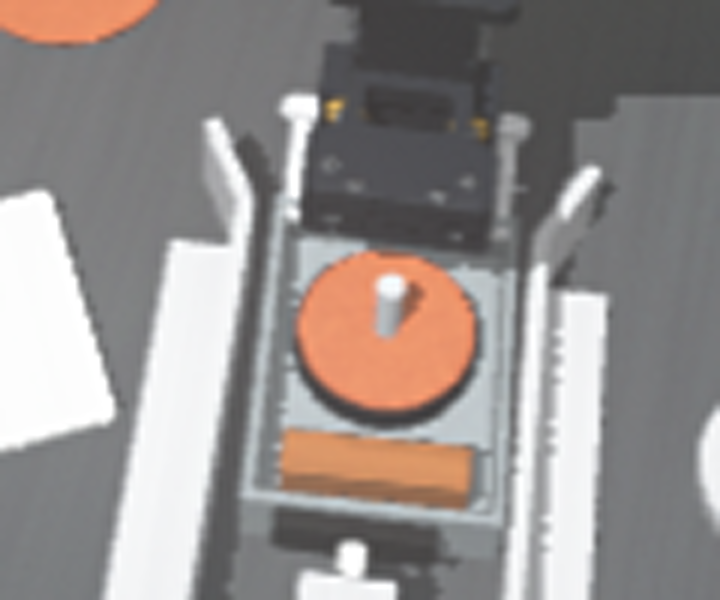

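>>> servo_tool(claw=[0.57,0.57,0.57,0.57,0.57], translation=[[-0.05,0,0],[-0.1,0,0],[-0.2,0,0],[-0.3,0,0],[-0.45,0,0]], turn=[[0,0,0],[0,0,0],[0,0,0],[0,0,0],[0,0,0]])

```text
time: 15.97
tool_pos: [0.5065, 0.0863, 0.0978]
tcp_rot: [2.166, 0.117, -2.167]
ft_force: [-0.4, 0.2, -0.5]
gripper_width: 0.0188
```

>>> servo_tool(claw=[0.57,0.57,0.57,0.57,0.57], translation=[[-0.25,0,0],[-0.5,0,0],[-0.75,0,0],[-1,0,0],[-1,0,0]], turn=[[0,0,0],[0,0,0],[0,0,0],[0,0,0],[0,0,0]])

```text
time: 16.38
tool_pos: [0.5081, 0.0863, 0.1815]
tcp_rot: [2.174, 0.116, -2.157]
ft_force: [0.2, -0.1, 0.6]
gripper_width: 0.0188
```

>>> servo_tool(claw=[0.57,0.57,0.57,0.57], translation=[[0,0.33,0],[0,0.67,0],[0,1,0],[0,1,0]], turn=[[0,0,0],[0,0,0],[0,0,0],[0,0,0]])

```text
time: 16.72
tool_pos: [0.5156, 0.0034, 0.177]
tcp_rot: [2.168, 0.112, -2.167]
ft_force: [-0.0, -0.4, 0.2]
gripper_width: 0.0189
```

>>> servo_tool(claw=[0.57,0.57,0.57,0.57], translation=[[0,0.33,0],[0,0.67,0],[0,1,0],[0,1,0]], turn=[[0,0,0],[0,0,0],[0,0,0],[0,0,0]])

```text
time: 17.05
tool_pos: [0.5242, -0.0759, 0.1769]
tcp_rot: [2.168, 0.112, -2.167]
ft_force: [-0.8, 0.3, -0.6]
gripper_width: 0.0188
```

>>> servo_tool(claw=[0.57,0.57,0.57,0.57], translation=[[0,0.33,0],[0,0.67,0],[0,1,0],[0,1,0]], turn=[[0,0,0],[0,0,0],[0,0,0],[0,0,0]])

```text
time: 17.38
tool_pos: [0.5327, -0.1551, 0.1768]
tcp_rot: [2.167, 0.112, -2.167]
ft_force: [1.0, -0.9, -0.3]
gripper_width: 0.0191
```

```bash
python3 -c "
from h import *
look('m',(235,235),(130,195))
for n in('top','side'): cv2.imwrite(f'pics/m_{n}_full.png',cams.grab_frame(n)['pixels'][:,:,::-1])"
```

```text
17.4833 [ 0.53219123 -0.1518571   0.17678538] [-0.09947243  0.74411305  0.51836415] [ 0.00312418  0.0154209  -0.00806159] 0.01911359020071103
axle in bay by grip [-0.2118 -0.0008 -0.0014]
```

View pics/m_side.png

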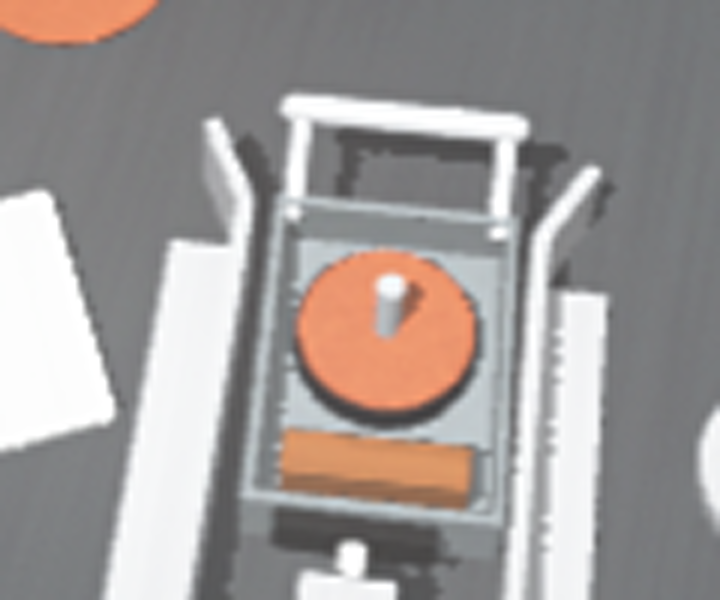

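View pics/m_top.png

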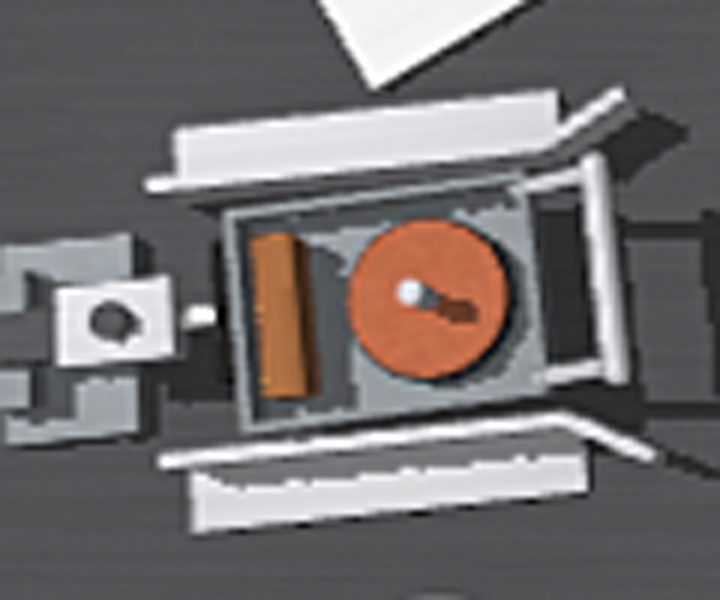

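View pics/m_top_full.png

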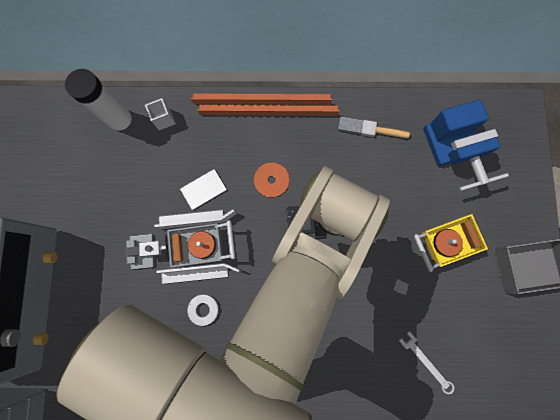

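Run:
```python
from h import *
tp=np.array([[248,430],[226,212],[525,175],[545,395],[593,155],[619,381]])/6+[130,195]
sp=np.array([[500,522],[246,493],[281,200],[518,218],[287,105],[525,128]])/6+[235,235]
p,r=fit2(tp,range(6),sp,range(6),(.5,.19,1.67)); print(p,r)
print("origin in bay",pose2bay(p[:2],p[2]))
f=cams.grab_frame("top"); p1,r1=fitpose(f,tp,CAD,(.5,.19,1.67)); print("top only yaw",p1[2])
f=cams.grab_frame("side"); p1,r1=fitpose(f,sp,CAD,(.5,.19,1.67)); print("side only yaw",p1[2])
a=cv2.imread("pics/m_side.png");b=cv2.imread("pics/i_side.png")
cv2.imwrite("pics/cmp.png",np.hstack([cv2.resize(b[360:470,250:500],None,fx=1.6,fy=3),cv2.resize(a[480:590,250:500],None,fx=1.6,fy=3)]))
```

```text
[0.49265692 0.18046852 1.71196218] [-1.3  0.5 -0.6 -0.5 -0.3 -1.1  0.2 -0.6 -0.6 -1.2 -0.7  0.5  1.1  0.4
 -0.4  0.4 -0.1 -1.5  0.6 -0.3 -0.3 -1.5  1.7 -1.1]
origin in bay (np.float64(0.07088479689296313), np.float64(0.0028326744516662034), np.float64(0.03336217578874079))
top only yaw 1.708807820297215
side only yaw 1.7153739885586992
```

View pics/cmp.png

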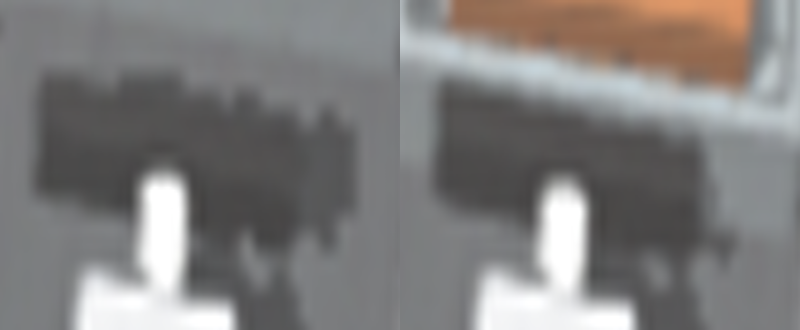

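Run:
```python
import cv2,numpy as np
a=cv2.imread("pics/m_top_full.png")
cv2.imwrite("pics/n1.png",cv2.resize(a[205:282,150:240],None,fx=8.8,fy=7.7,interpolation=cv2.INTER_CUBIC))
a=cv2.imread("pics/m_side_full.png")
cv2.imwrite("pics/n2.png",cv2.resize(a[245:355,245:345],None,fx=5.45,fy=5.45,interpolation=cv2.INTER_CUBIC))
```

```text
(no output)
```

View pics/n1.png

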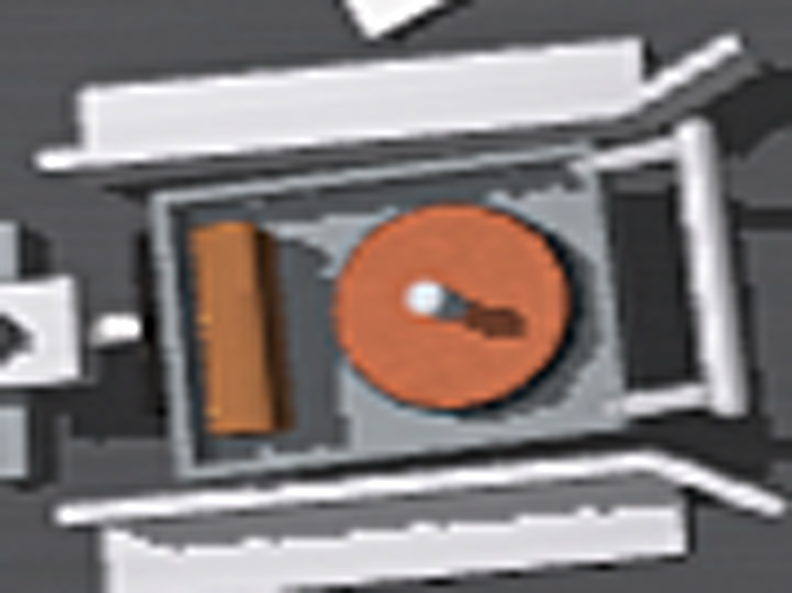

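View pics/n2.png

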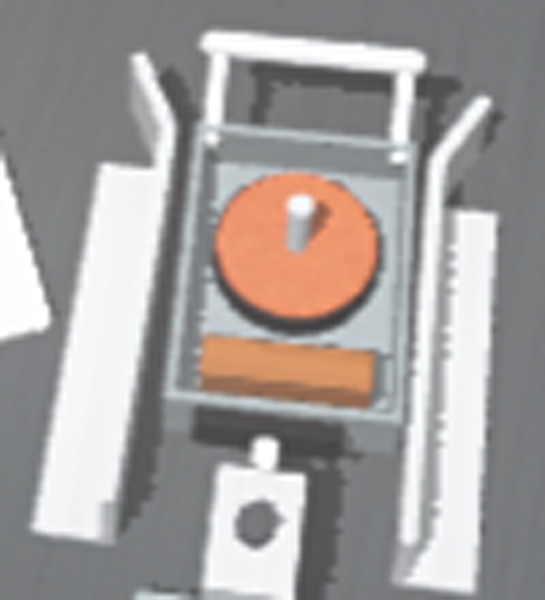

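Run:
```python
from h import *
F=cams.grab_frame("top");S=cams.grab_frame("side")
g=lambda a:np.array(a)/[8.8,7.7]+[150,205]
h=lambda a:np.array(a)/5.45+[245,245]
def yw(f,px,z):
    w=unproj(f,px,z); d=w[0]-w[1]; return np.arctan2(d[1],d[0])
L=[("up rail in",[[45,168],[625,125]],.046),("lo rail in",[[60,508],[640,455]],.046),("lo rail out",[[60,522],[645,470]],.046),("up foot",[[85,92],[640,40]],.004),
("caddy R",[[152,192],[595,147]],.064),("caddy L",[[185,477],[622,425]],.064)]
for n,a,z in L: print("T",n,round(yw(F,g(a),z),4))
L=[("far in",[[118,490],[172,135]],.046),("near in",[[403,545],[431,165]],.046),("near out",[[417,545],[445,165]],.046),("far foot",[[32,533],[100,163]],.004),("near foot",[[475,592],[496,212]],.004),("caddy R",[[166,402],[203,126]],.064),("caddy L",[[402,420],[414,145]],.064)]
for n,a,z in L: print("S",n,round(yw(S,h(a),z),4))
# line-segment detector
for f,nm,box in((F,"T",(150,205,240,285)),(S,"S",(245,245,345,355))):
    im=cv2.cvtColor(f["pixels"],cv2.COLOR_RGB2GRAY)[box[1]:box[3],box[0]:box[2]]
    ls=cv2.createLineSegmentDetector().detect(cv2.resize(im,None,fx=4,fy=4,interpolation=cv2.INTER_CUBIC))[0][:,0]
    for l in ls:
        if np.hypot(l[2]-l[0],l[3]-l[1])<150: continue
        q=l.reshape(2,2)/4+[box[0],box[1]]
        w=unproj(f,q,.05);
        a=np.arctan2(*(w[1]-w[0])[[1,0]])%np.pi; print(nm,q.round(1).tolist(),"x",w[:,0].mean().round(3),"yaw",round(a,4))
```

```text
T up rail in 1.6632
T lo rail in 1.6817
T lo rail out 1.6789
T up foot 1.6859
T caddy R 1.6946
T caddy L 1.7129
S far in 1.6939
S near in 1.6869
S near out 1.683
S far foot 1.6858
S near foot 1.6837
S caddy R 1.7008
S caddy L 1.7178
T [[161.3, 283.7], [227.9, 276.6]] x 0.404 yaw 1.6826
T [[153.9, 227.0], [222.3, 219.8]] x 0.55 yaw 1.6836
T [[156.3, 272.9], [222.5, 265.9]] x 0.431 yaw 1.6838
T [[224.8, 263.3], [156.8, 270.6]] x 0.437 yaw 1.6845
T [[222.4, 209.9], [159.3, 216.4]] x 0.577 yaw 1.6818
T [[169.3, 231.3], [215.8, 225.0]] x 0.537 yaw 1.7143
T [[234.4, 259.0], [229.9, 221.0]] x 0.508 yaw 0.1477
S [[332.1, 353.6], [336.0, 284.5]] x 0.406 yaw 1.6825
S [[265.3, 344.4], [277.5, 268.8]] x 0.549 yaw 1.6848
S [[322.0, 254.1], [283.6, 250.4]] x 0.511 yaw 0.1468
S [[323.5, 274.6], [320.9, 312.4]] x 0.443 yaw 1.6927
S [[321.5, 343.6], [326.7, 273.3]] x 0.433 yaw 1.6825
S [[316.4, 320.6], [277.7, 316.4]] x 0.486 yaw 0.1433
S [[263.1, 275.2], [250.7, 341.6]] x 0.579 yaw 1.6835
S [[280.6, 268.4], [274.7, 317.5]] x 0.544 yaw 1.7158
S [[277.2, 315.5], [282.4, 271.8]] x 0.538 yaw 1.7135
```

```bash
python3 -c "
from h import *
s=status.get_state();print(s['time'],s['tool_pos'])
rel([.5067,.0850,.125],1.7155)"
```

```text
17.8833 [ 0.53240782 -0.15174141  0.17721146]
trans [ 0.653 -2.977 -0.   ] turn [-0.0058 -0.      0.    ] mm [  52.2 -238.1   -0. ] deg [-2.09 -0.01  0.  ]
```

>>> servo_tool(claw=[0.57,0.57,0.57], translation=[[0,-0.33,0],[0,-0.67,0],[0,-1,0]], turn=[[0,0,0],[0,0,0],[0,0,0]])

```text
time: 18.13
tool_pos: [0.5235, -0.0718, 0.1771]
tcp_rot: [2.167, 0.116, -2.167]
ft_force: [0.3, 0.8, -0.2]
gripper_width: 0.0188
```

>>> servo_tool(claw=[0.57,0.57,0.57], translation=[[0,-0.33,0],[0,-0.67,0],[0,-1,0]], turn=[[0,0,0],[0,0,0],[0,0,0]])

```text
time: 18.38
tool_pos: [0.5148, 0.0082, 0.1772]
tcp_rot: [2.166, 0.117, -2.166]
ft_force: [1.0, 0.2, 0.4]
gripper_width: 0.019
```

>>> servo_tool(claw=[0.57,0.57,0.57,0.57,0.57], translation=[[0.2,-0.33,0],[0.4,-0.67,0],[0.65,-0.975,0],[0.65,-0.975,0],[0.65,-0.975,0]], turn=[[-0.002,0,0],[-0.004,0,0],[-0.0058,0,0],[-0.0058,0,0],[-0.0058,0,0]])

```text
time: 18.8
tool_pos: [0.5063, 0.0852, 0.1246]
tcp_rot: [2.144, 0.157, -2.147]
ft_force: [0.2, 0.2, 0.2]
gripper_width: 0.0194
```

>>> servo_tool(claw=[0.57,0.57,0.57], translation=[[0,0,0],[0,0,0],[0,0,0]], turn=[[0,0,0],[0,0,0],[0,0,0]])

```text
time: 19.05
tool_pos: [0.5074, 0.0834, 0.1258]
tcp_rot: [2.149, 0.153, -2.146]
ft_force: [-0.0, -0.5, -0.1]
gripper_width: 0.0191
```

```bash
python3 -c "
from h import *
s=status.get_state();print(s['time'],s['tool_pos'])
rel([.5067,.0850,.0605],1.7155)"
```

```text
19.05 [0.50741041 0.08339573 0.12583695]
trans [ 0.817 -0.021  0.007] turn [-0.0004 -0.0002 -0.0001] mm [65.3 -1.7  0.6] deg [-0.13 -0.09 -0.02]
```

>>> servo_tool(claw=[0.57,0.57,0.57,0.57,0.57], translation=[[0.15,-0.02,0.005],[0.3,-0.02,0.005],[0.42,-0.02,0.005],[0.5,-0.02,0.005],[0.5,-0.02,0.005]], turn=[[0,0,0],[0,0,0],[0,0,0],[0,0,0],[0,0,0]])

```text
time: 19.47
tool_pos: [0.5059, 0.0854, 0.0842]
tcp_rot: [2.145, 0.154, -2.149]
ft_force: [0.5, 1.2, -0.5]
gripper_width: 0.0192
```

```bash
python3 -c "
from h import *
s=status.get_state();print(s['time'],s['tool_pos'],s['ft_force'])
rel([.5067,.0850,.0605],1.7155)
look('o',(235,225),(130,195))"
```

```text
19.4667 [0.50588677 0.08544988 0.08416995] [ 0.48153724  1.17765632 -0.4518641 ]
trans [ 0.296  0.007 -0.01 ] turn [-0.0002  0.0003  0.0001] mm [23.7  0.6 -0.8] deg [-0.09  0.1   0.02]
19.5667 [0.50647878 0.08559855 0.08533914] [ 0.63615792 -0.91186072 -0.32019423] [-0.01481344 -0.02438978  0.03552503] 0.01910397638234987
axle in bay by grip [0.027  0.0012 0.0357]
```

View pics/o_side.png

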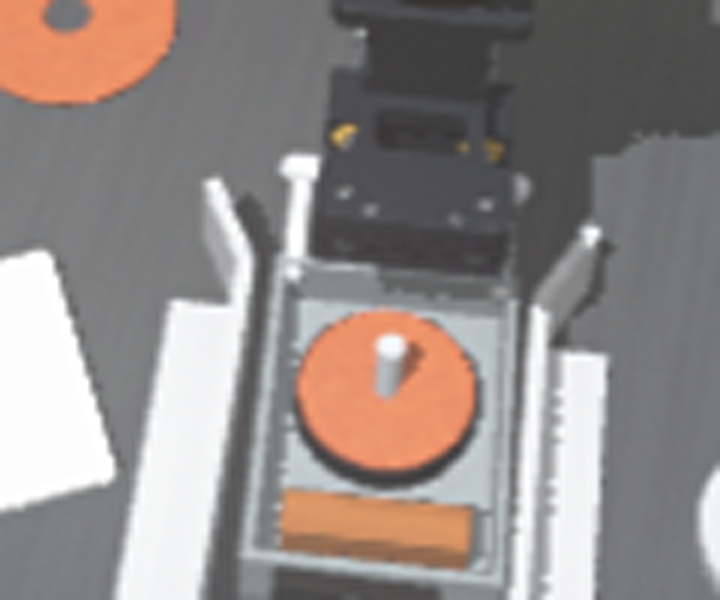

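>>> servo_tool(claw=[0.57,0.57,0.57,0.57,0.57], translation=[[0.1,0.003,0],[0.2,0.003,0],[0.3,0.003,0],[0.3,0.003,0],[0.3,0.003,0]], turn=[[0,0,0],[0,0,0],[0,0,0],[0,0,0],[0,0,0]])

```text
time: 19.98
tool_pos: [0.506, 0.0856, 0.0605]
tcp_rot: [2.145, 0.155, -2.148]
ft_force: [-0.6, 0.3, -1.2]
gripper_width: 0.0191
```

>>> servo_tool(claw=[0.57,0.7,0.9,0.9,0.9], translation=[[0,0,0],[0,0,0],[0,0,0],[0,0,0],[0,0,0]], turn=[[0,0,0],[0,0,0],[0,0,0],[0,0,0],[0,0,0]], newtons=20)

```text
time: 20.4
tool_pos: [0.5064, 0.0855, 0.0613]
tcp_rot: [2.147, 0.155, -2.146]
ft_force: [-0.4, -1.3, 0.5]
gripper_width: 0.011
```

```bash
cat >> h.py <<'E'
def lsd():
  for nm,box in(("top",(150,205,240,285)),("side",(245,245,345,355))):
    f=cams.grab_frame(nm)
    im=cv2.cvtColor(f["pixels"],cv2.COLOR_RGB2GRAY)[box[1]:box[3],box[0]:box[2]]
    ls=cv2.createLineSegmentDetector().detect(cv2.resize(im,None,fx=4,fy=4,interpolation=cv2.INTER_CUBIC))[0][:,0]
    for l in ls:
        if np.hypot(l[2]-l[0],l[3]-l[1])<120: continue
        q=l.reshape(2,2)/4+[box[0],box[1]]; w=unproj(f,q,.05)
        print(nm,q.round(0).tolist(),"x",w[:,0].mean().round(3),"yaw",round(np.arctan2(*(w[1]-w[0])[[1,0]])%np.pi,4))
E
python3 -c "
from h import *
s=status.get_state();print(s['time'],s['tool_pos'],s['ft_force'])
lsd()"
```

```text
20.4 [0.5064284  0.08551005 0.06133191] [-0.37934258 -1.26786077  0.50939305]
top [[233.0, 267.0], [240.0, 229.0]] x 0.488 yaw 2.991
top [[174.0, 253.0], [185.0, 221.0]] x 0.514 yaw 2.8852
side [[332.0, 353.0], [336.0, 284.0]] x 0.407 yaw 1.6826
side [[265.0, 344.0], [278.0, 267.0]] x 0.549 yaw 1.6857
side [[321.0, 344.0], [326.0, 278.0]] x 0.432 yaw 1.6814
side [[323.0, 280.0], [321.0, 312.0]] x 0.442 yaw 1.6963
side [[319.0, 322.0], [321.0, 279.0]] x 0.445 yaw 1.7062
side [[314.0, 320.0], [277.0, 317.0]] x 0.489 yaw 0.1453
side [[276.0, 318.0], [309.0, 322.0]] x 0.496 yaw 0.1278
side [[263.0, 275.0], [251.0, 342.0]] x 0.579 yaw 1.6835
side [[281.0, 268.0], [276.0, 308.0]] x 0.545 yaw 1.7162
side [[277.0, 316.0], [282.0, 273.0]] x 0.538 yaw 1.7126
```

>>> servo_tool(claw=[0.9,0.9,0.9,0.9,0.9], translation=[[0,-0.01,0.005],[0,-0.02,0.011],[0,-0.03,0.017],[0,-0.04,0.022],[0,-0.04,0.026]], turn=[[0.0013,0,0],[0.0026,0,0],[0.004,0,0],[0.0053,0,0],[0.006,0,0]])

```text
time: 20.92
tool_pos: [0.504, 0.0885, 0.0613]
tcp_rot: [2.168, 0.114, -2.166]
ft_force: [2.2, -2.3, 1.7]
gripper_width: 0.0109
```

>>> servo_tool(claw=[0.9,0.9], translation=[[0,0,0],[0,0,0]], turn=[[0,0,0],[0,0,0]])

```text
time: 21.08
tool_pos: [0.504, 0.0885, 0.0613]
tcp_rot: [2.168, 0.115, -2.166]
ft_force: [2.6, -2.2, 2.8]
gripper_width: 0.0107
```

```bash
python3 -c "
from h import *
s=status.get_state();print(s['time'],s['tool_pos'],s['ft_force'],s['torque'])
lsd()"
```

```text
21.0833 [0.50397587 0.08846181 0.06127601] [ 2.56184811 -2.20275437  2.75330434] [-0.4042561  -0.28637844  0.015412  ]
top [[171.0, 261.0], [187.0, 209.0]] x 0.52 yaw 2.8897
top [[232.0, 263.0], [240.0, 222.0]] x 0.502 yaw 2.99
top [[231.0, 210.0], [200.0, 209.0]] x 0.587 yaw 1.5162
side [[332.0, 354.0], [336.0, 284.0]] x 0.407 yaw 1.6825
side [[265.0, 344.0], [278.0, 268.0]] x 0.549 yaw 1.6848
side [[321.0, 344.0], [326.0, 279.0]] x 0.432 yaw 1.6818
side [[324.0, 275.0], [317.0, 352.0]] x 0.439 yaw 1.6809
side [[311.0, 322.0], [276.0, 317.0]] x 0.492 yaw 0.1141
side [[275.0, 319.0], [316.0, 325.0]] x 0.488 yaw 0.1156
side [[317.0, 325.0], [321.0, 281.0]] x 0.445 yaw 1.685
side [[263.0, 275.0], [251.0, 342.0]] x 0.579 yaw 1.6835
side [[281.0, 267.0], [273.0, 319.0]] x 0.544 yaw 1.6863
side [[276.0, 316.0], [283.0, 272.0]] x 0.539 yaw 1.6832
```

>>> servo_tool(claw=[0.9,0.9,0.9,0.9,0.9], translation=[[0,-0.012,0],[0,-0.024,0],[0,-0.036,0],[0,-0.047,0],[0,-0.055,0]], turn=[[0,0,0],[0,0,0],[0,0,0],[0,0,0],[0,0,0]])

```text
time: 21.6
tool_pos: [0.5035, 0.0925, 0.0612]
tcp_rot: [2.167, 0.114, -2.166]
ft_force: [1.9, -6.0, 3.0]
gripper_width: 0.011
```

>>> servo_tool(claw=[0.9,0.9,0.9,0.9,0.9], translation=[[0,0,0],[0,0,0],[0,0,0],[0,0,0],[0,0,0]], turn=[[0,0,0],[0,0,0],[0,0,0],[0,0,0],[0,0,0]])

```text
time: 22.02
tool_pos: [0.5034, 0.0926, 0.0612]
tcp_rot: [2.167, 0.115, -2.166]
ft_force: [1.4, -5.6, 4.6]
gripper_width: 0.0115
```

>>> servo_tool(claw=[0.9,0.9,0.9,0.9,0.9], translation=[[0,0,0],[0,0,0],[0,0,0],[0,0,0],[0,0,0]], turn=[[0,0,0],[0,0,0],[0,0,0],[0,0,0],[0,0,0]])

```text
time: 22.43
tool_pos: [0.5035, 0.0926, 0.0612]
tcp_rot: [2.167, 0.115, -2.166]
ft_force: [2.3, -5.8, 3.2]
gripper_width: 0.0114
```

```bash
python3 -c "
from h import *
s=status.get_state();print(s['time'],s['tool_pos'],s['ft_force'],s['torque'])
lsd()"
```

```text
22.4333 [0.50346026 0.0925505  0.06123628] [ 2.3346717  -5.84506274  3.17695283] [-0.77488393 -0.31707467  0.07634481]
top [[169.0, 260.0], [179.0, 228.0]] x 0.495 yaw 2.8926
side [[265.0, 344.0], [277.0, 269.0]] x 0.549 yaw 1.6848
side [[332.0, 354.0], [336.0, 284.0]] x 0.407 yaw 1.6825
side [[321.0, 344.0], [326.0, 280.0]] x 0.432 yaw 1.6824
side [[324.0, 273.0], [317.0, 352.0]] x 0.439 yaw 1.6796
side [[274.0, 321.0], [316.0, 326.0]] x 0.487 yaw 0.1152
side [[317.0, 326.0], [321.0, 283.0]] x 0.445 yaw 1.6839
side [[315.0, 324.0], [276.0, 319.0]] x 0.488 yaw 0.1127
side [[263.0, 275.0], [251.0, 342.0]] x 0.579 yaw 1.6835
side [[281.0, 270.0], [274.0, 314.0]] x 0.545 yaw 1.6852
side [[276.0, 318.0], [282.0, 275.0]] x 0.538 yaw 1.6829
```

>>> servo_tool(claw=[0.9,0.9,0.9,0.9,0.9], translation=[[0,0.013,0],[0,0.026,0],[0,0.039,0],[0,0.052,0],[0,0.062,0]], turn=[[0,0,0],[0,0,0],[0,0,0],[0,0,0],[0,0,0]])

```text
time: 22.95
tool_pos: [0.5038, 0.088, 0.0611]
tcp_rot: [2.167, 0.115, -2.167]
ft_force: [2.2, -0.4, 3.0]
gripper_width: 0.0114
```

>>> servo_tool(claw=[0.57,0.57,0.57,0.57,0.57], translation=[[0,0,0],[0,0.01,0],[0,0.02,0],[0,0.02,0],[0,0.02,0]], turn=[[0,0,0],[0,0,0],[0,0,0],[0,0,0],[0,0,0]])

```text
time: 23.37
tool_pos: [0.5037, 0.0863, 0.0609]
tcp_rot: [2.166, 0.115, -2.168]
ft_force: [-0.4, -0.6, 0.3]
gripper_width: 0.019
```

>>> servo_tool(claw=[0.57,0.57,0.57,0.57,0.57], translation=[[-0.05,0,0],[-0.1,0,0],[-0.2,0,0],[-0.3,0,0],[-0.45,0,0]], turn=[[0,0,0],[0,0,0],[0,0,0],[0,0,0],[0,0,0]])

```text
time: 23.78
tool_pos: [0.5038, 0.0863, 0.0978]
tcp_rot: [2.166, 0.115, -2.167]
ft_force: [0.6, 0.2, -0.1]
gripper_width: 0.0188
```

>>> servo_tool(claw=[0.57,0.57,0.57,0.57,0.57], translation=[[-0.25,0,0],[-0.5,0,0],[-0.75,0,0],[-1,0,0],[-1,0,0]], turn=[[0,0,0],[0,0,0],[0,0,0],[0,0,0],[0,0,0]])

```text
time: 24.2
tool_pos: [0.5054, 0.0863, 0.1815]
tcp_rot: [2.174, 0.114, -2.158]
ft_force: [1.3, -0.7, 0.3]
gripper_width: 0.0186
```

>>> servo_tool(claw=[0.57,0.57,0.57,0.57], translation=[[0,0.33,0],[0,0.67,0],[0,1,0],[0,1,0]], turn=[[0,0,0],[0,0,0],[0,0,0],[0,0,0]])

```text
time: 24.53
tool_pos: [0.5128, 0.0034, 0.177]
tcp_rot: [2.168, 0.111, -2.168]
ft_force: [-0.3, -0.0, -0.0]
gripper_width: 0.0188
```

>>> servo_tool(claw=[0.57,0.57,0.57,0.57], translation=[[0,0.33,0],[0,0.67,0],[0,1,0],[0,1,0]], turn=[[0,0,0],[0,0,0],[0,0,0],[0,0,0]])

```text
time: 24.87
tool_pos: [0.5213, -0.0759, 0.1769]
tcp_rot: [2.168, 0.111, -2.168]
ft_force: [-0.4, -0.4, 0.2]
gripper_width: 0.019
```

>>> servo_tool(claw=[0.57,0.57,0.57,0.57], translation=[[0,0.33,0],[0,0.67,0],[0,1,0],[0,1,0]], turn=[[0,0,0],[0,0,0],[0,0,0],[0,0,0]])

```text
time: 25.2
tool_pos: [0.5298, -0.1551, 0.1768]
tcp_rot: [2.168, 0.111, -2.168]
ft_force: [-1.0, -0.6, 0.2]
gripper_width: 0.019
```

```bash
python3 -c "
from h import *
look('p',(235,235),(130,195))
lsd()
for n in('top','side'): cv2.imwrite(f'pics/p_{n}_full.png',cams.grab_frame(n)['pixels'][:,:,::-1])
a=cv2.imread('pics/p_side.png');b=cv2.imread('pics/i_side.png')
cv2.imwrite('pics/cmp2.png',np.hstack([cv2.resize(b[360:470,250:500],None,fx=1.6,fy=3),cv2.resize(a[480:590,250:500],None,fx=1.6,fy=3)]))"
```

```text
25.3 [ 0.52922313 -0.15187087  0.17677743] [ 0.05844279 -0.64378366  0.17650114] [ 0.11619507 -0.01143114  0.00591218] 0.018373056237486547
axle in bay by grip [-0.2115  0.0021 -0.0026]
top [[161.0, 284.0], [228.0, 277.0]] x 0.404 yaw 1.6826
top [[154.0, 227.0], [222.0, 220.0]] x 0.55 yaw 1.6838
top [[156.0, 273.0], [222.0, 266.0]] x 0.431 yaw 1.6835
top [[225.0, 263.0], [157.0, 270.0]] x 0.437 yaw 1.6832
top [[222.0, 210.0], [160.0, 216.0]] x 0.577 yaw 1.6818
top [[227.0, 225.0], [229.0, 258.0]] x 0.504 yaw 0.1098
top [[169.0, 266.0], [200.0, 263.0]] x 0.443 yaw 1.6748
top [[169.0, 230.0], [216.0, 225.0]] x 0.538 yaw 1.6843
top [[171.0, 264.0], [169.0, 231.0]] x 0.487 yaw 0.1148
top [[217.0, 224.0], [167.0, 229.0]] x 0.542 yaw 1.6844
top [[233.0, 259.0], [230.0, 220.0]] x 0.509 yaw 0.1162
top [[167.0, 229.0], [169.0, 266.0]] x 0.487 yaw 0.1118
side [[332.0, 354.0], [336.0, 284.0]] x 0.407 yaw 1.6824
side [[265.0, 344.0], [277.0, 269.0]] x 0.549 yaw 1.6848
side [[323.0, 255.0], [284.0, 250.0]] x 0.509 yaw 0.1142
side [[321.0, 344.0], [327.0, 273.0]] x 0.433 yaw 1.6827
side [[324.0, 275.0], [317.0, 352.0]] x 0.439 yaw 1.6813
side [[315.0, 321.0], [276.0, 316.0]] x 0.489 yaw 0.1128
side [[274.0, 318.0], [316.0, 324.0]] x 0.489 yaw 0.1153
side [[317.0, 324.0], [320.0, 290.0]] x 0.444 yaw 1.6844
side [[263.0, 275.0], [251.0, 342.0]] x 0.579 yaw 1.6837
side [[280.0, 275.0], [273.0, 318.0]] x 0.544 yaw 1.6846
side [[276.0, 315.0], [283.0, 272.0]] x 0.539 yaw 1.6834
side [[286.0, 269.0], [316.0, 273.0]] x 0.503 yaw 0.1131
```

View pics/cmp2.png

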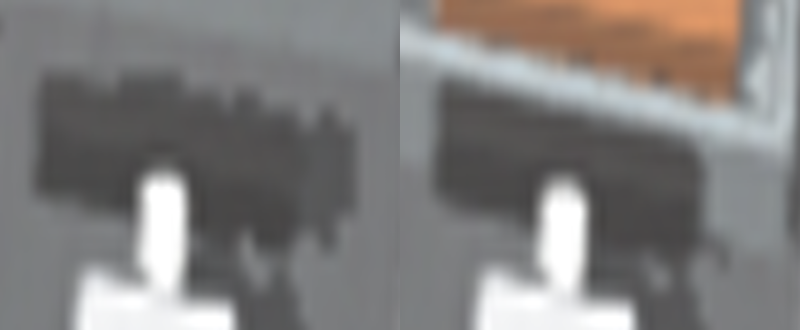

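View pics/p_top.png

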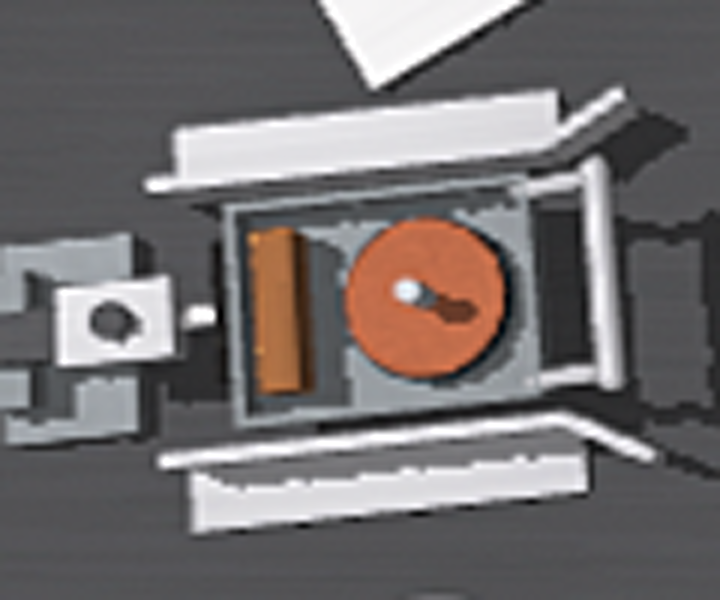

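View pics/p_side_full.png

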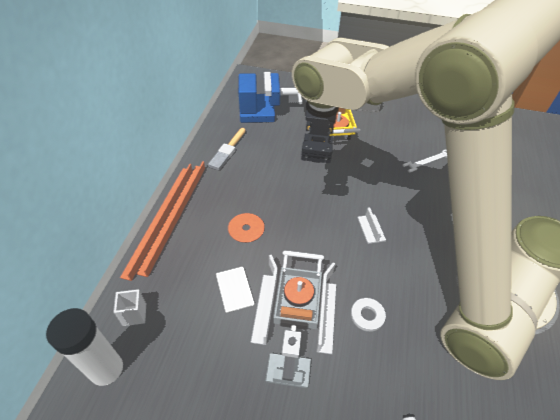

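The caddy stands parallel to the rails, with both yaws about 1.684. The pad is slightly compressed against it. The disc at (245,227) and the offcut at (235,289) have not moved, and the arm is clear. I'm handing in.

```bash
python3 -c "
from plant import ctrl
print(ctrl.sign_off())"
```

```text
the job is handed in; nothing more can be done
None
```

The caddy is parked in the bay, straight, with the sprung pad resting against it, and I handed the job in at about 25 s of the 72 s. `sign_off` gives no verdict.

- **Roll and entry:** I gripped the push bar and rolled the caddy about 66 mm straight outside the bay. The side view then showed the castors swung back under the tray, though I could not measure their angles. I then steered it through a gentle S-curve in between the rails. The highest side force on the tool was about 4 N.
- **Finding and pressing the pad:** Creeping forward, I felt the pad with its face about 136 mm inside the mouth. I pressed about 8 mm (6 to 7 N at the wrist, roughly 5 N of it on the pad) for over half a second, eased back and let go.
- **Correction:** My first check disagreed with "straight": the caddy stood about 1.9° off the rails. I gripped the bar again, turned it true, pressed a second time to the same depth for about 0.8 s, and let go.
- **Last checks:** Caddy and rail edges agree to within about 0.2° in both camera views, apart from one short edge about 0.5° off. The pad's pin is slightly pushed in, so the pad is touching the caddy. The loose disc and the offcut have not moved, and the gripper is clear with the wrist force near zero.

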